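# Probe a kart tyre at three points across the tread

### The arm

A 6-joint arm with a two-finger parallel gripper is mounted at the origin on the work surface. World frame = base frame: x ahead of the robot, y to its left, z up, the work surface at z = 0. Lengths are in m, angles in rad, forces in N, time in s.
With the tool pointing down it reaches from about 0.375 to 0.825 m from the base axis. Payload 5.5 kg.
Tool frame: the origin (TCP) lies midway between the tips of the shut fingers; the grasp point (between the pads) lies 19 mm behind it; z points along the fingers, y is the direction in which the jaws open and shut (so a half turn about z gives the same grasp; the last joint's range is limited). The gripper opens to 85 mm and grips with 20 to 120 N. Pads are 22 mm wide; open, the fingers measure 114 mm over their backs; the gripper's body (76 mm by 85 mm) begins 54 mm behind the grasp point. The pads swing forward as they close: fully open they stand 13 mm farther back than shut.
Start: joints at [-1.33, 0.314, -0.047, 1.21, 0, 1.571], TCP at [0.143, -0.583, 0.231] pointing down, gripper open.
Joint ranges: [-2.67, 2.67], [-0.69, 1.73], [-1.03, 1.25], [-2.08, 2.16], [-1.42, 1.45], [-3.14, 3.14]. Speed limits (rad/s): [2.39, 2.39, 3.01, 3.14, 3.14, 3.14].

### API

Orientations are given as [roll, pitch, yaw] about the fixed x, y, z axes, in that order (R = Rz(yaw) Ry(pitch) Rx(roll)).
In Python, from station import robot gives the robot as it stands.
- The arm moves only by the tool arm_command, never from a script. Its argument "commands" is a list of rows, each a list of 4 numbers: the shift along the tool's x, y, z in cm, then the turn about the tool's z in rad. A call has 1 to 10 rows; each row shifts and turns the commanded pose from where the row before left it, along the tool's axes as they then stand; what a row does not reach is not made up. A row lasts 1/10 s, in which the tool goes at most 50 mm and 8.59 degrees, less where a joint would pass 70% of its speed; a pose out of reach is approached as far as the arm can. A call is refused whole if a number of a shift passes 5 or a number of a turn 0.15, either way. A call with a gripper value outside its range is refused whole. "grip" is the finger opening in cm, from 0 to 8.54, set as the call begins (left out, the last holds). The fingers move at their own pace and stop on an object; "grip_force" is the grip in N (left out, the last holds). Time passes only in rows, so rows that do not move let the fingers close. It gives the time, the measured TCP pose, the force and the opening at its end, in the units of the state.
- robot.sense(): the state, without advancing time (a new reading comes with each control period).
- robot.read_camera(name): name is "scene" or "top" or "wrist"; returns (picture, depth): 384x512x3 uint8, red, green, blue; 384x512 float32, m along the optical axis (not along the pixel's ray), 0 where there is no reading.
- robot.camera_params(name): a dict with "mtx" (3x3 intrinsics, pixels), "k1" (the pictures are not rectified: a ray, as slopes to the right and down, at radius r is drawn at 1 + k1 r^2 times it, then the intrinsics apply), "eye" and "rotation" of the camera in the world; the wrist camera has in their place "tool_from_camera" (4x4, takes a point from camera to tool coordinates, whose origin is the TCP and whose axes are the flange's). Camera axes: x right, y down, z forward; pixel columns grow to the right and rows downward; lengths in m; the calibration is good to about 2 mm. A picture is of the moment at which its call begins: read the wrist's pose just before it. camera_params takes no time and is no camera call.
- robot.job_done(): hands the job in, once; it reports no verdict.
Trained networks look in the newest picture that a camera, given by its name, has taken for a name from the list of things; names that differ only in an ending like _2 or _b are one class to them, and where a whole thing is asked for, a point or a joint stands for the part that bears it (a point fixed in the world has none). Each returns a list of dicts, best first, with "score" (0 to 1); they miss things now and then, are a little off and sometimes report something else, mostly with a low value. They report only what shows in the picture. A call takes as long as a camera call. They do not tell look-alikes from the thing itself.
- robot.recognise(camera, query): "centre" ([column, row] in pixels, amid what is visible of it).
- robot.masks_of(camera, query): "mask" (384x512 bool, what is visible of it) and "centre" ([column, row] in pixels, amid what is visible of it).
The state is a dict: "time_s": time; "joints": joint angles; "joint_vel": joint speeds; "tau": joint torques, N m; "tcp_pos": TCP position; "tcp_rot": TCP orientation; "ft_force": force on the tool from outside, world axes, zero at the start; "torque": the same for the moment, N m; "opening": opening from 0.0 (shut) to 1.0 (fully open).
Only numpy, scipy, OpenCV 4.12 (cv2) and the standard library are available. Lean on these libraries where they do the work, as an engineer would, in place of code of your own. Each camera call takes 0.05 s, during which the arm holds its last target.

### The job

Take the tyre probe off its rest and read the tread temperature at the three white crayon crosses: first the inside one (next to the stand's post), then the middle, then the outside. At each cross aim the probe square to the rubber, press its tip on gently, with a few newtons and without pushing the wheel round, and hold it still there for a full second. Then lay the probe back in its rest as you found it and let go; leave everything else on the bench alone.

Things in the scene. Friction and masses are not known exactly. Their poses are not given: they have to be found in the camera images.
- probe: Tyre thermometer, 175 mm long, 130 g, rigid: grey rounded-box handle 110 x 26 x 30 mm (x, y, z), black tapered nose 20 mm long, bare steel stem 8 mm thick and 45 mm long with a ball end. Origin at the handle's centre, on the stem's axis; x runs along the axis to the tip, z to the display side. It starts lying level on the rest, tip in the rest's +x; grip it across its 26 mm (along y).
- probe_tip (a point): The end of the steel ball tip, 120 mm along x from the probe's origin; axes as the probe's.
- rest: Black probe rest fixed to the bench, base plate 200 x 80 x 10 mm from x = -75 to +125 mm. Origin on the bench under the handle's centre; x towards the tip, z up. Two forks open at the top: at x = -50 to -36 mm for the handle (floor 40 mm up, slot 36 mm wide, horns to 56 mm), at x = 90 to 100 mm for the stem (floor 51 mm up, slot 20 mm wide, horns to 65 mm).
- rest_seat (a point): Where the probe's origin belongs when the probe lies on the rest: 55 mm above the bench; axes as the rest's. Here, between the forks, the handle hangs free, its underside 30 mm above the base plate.
- rest_front (a point): Where the probe's tip lies when the probe is on the rest: 120 mm ahead (x) of rest_seat, 55 mm above the bench.
- stand: Grey wheel stand fixed to the bench: base plate 240 x 215 x 12 mm, one post 50 x 36 mm, 182 mm tall, 100 mm to the +y side. On its spindle a kart wheel: hard black slick tyre 254 mm across, 115 mm wide (tread flat over the middle 86 mm), centred over the origin, axle 152 mm up. Origin on the bench under the wheel; x away from the robot, y along the axle to the post, z up.
- wheel (a joint): Turn of the wheel on its spindle, rad; growing values roll the crosses down towards the robot. The row of crosses lies (0.90 + value) rad from the top of the tyre, on the robot's side. The wheel turns freely on its bearing but for a drag of about 0.28 N m and stays where it is left.
- mark_inside (a point): White crayon cross, about 20 mm across, on the tread 33 mm from the middle towards the post. Point on the rubber's surface, 127 mm from the axle; z is the outward normal of the tread there, y along the axle towards the post. The rubber is hard: a fraction of a millimetre of pressing makes several newtons.
- mark_middle (a point): The same kind of cross in the middle of the tread's width; axes as mark_inside.
- mark_outside (a point): The same kind of cross 33 mm from the middle on the side away from the post; axes as mark_inside.
- gear_shaft: Bystander: gearbox shaft with six gears lying on white paper, 200 mm long, gears up to 66 mm across; origin under its middle, x along the shaft.
- loose_gear: Bystander: steel gear lying flat, 72 mm across, 22 mm high; origin under its centre.
- oil_bottle: Bystander: black oil bottle with red cap, 60 x 95 mm, 214 mm tall; origin under its centre.
- spray_bottle: Bystander: green spray bottle, 80 mm across, 213 mm tall; origin under its centre.
- screwdriver: Bystander: red-handled screwdriver lying flat, 190 mm long, x along it.
- drip_pan: Bystander: shallow black two-part pan 170 x 130 x 35 mm; origin under its centre.
Things that resemble listed ones, but are neither listed nor needed, are in the scene too. Several things have the shape of the probe; the one meant has the colours described above.

How it is judged:
On the way, in this order (a step that is already met when the one before it is completed fails the run):
1. the probe's tip presses on the inside cross (within 9 mm of its centre), square to the tread within 17 degrees, with 1.5 to 12 N, held still for a second (distance between probe_tip and mark_inside below 0.009 m and angle between the x axis of probe and the z axis of mark_inside, either way round below 0.3 rad and contact force between probe and stand between 1.5 and 12 N and linear speed of probe below 0.02 m/s), for 1 s.
2. the probe's tip presses on the middle cross (within 9 mm of its centre), square to the tread within 17 degrees, with 1.5 to 12 N, held still for a second (distance between probe_tip and mark_middle below 0.009 m and angle between the x axis of probe and the z axis of mark_middle, either way round below 0.3 rad and contact force between probe and stand between 1.5 and 12 N and linear speed of probe below 0.02 m/s), for 1 s.
3. the probe's tip presses on the outside cross (within 9 mm of its centre), square to the tread within 17 degrees, with 1.5 to 12 N, held still for a second (distance between probe_tip and mark_outside below 0.009 m and angle between the x axis of probe and the z axis of mark_outside, either way round below 0.3 rad and contact force between probe and stand between 1.5 and 12 N and linear speed of probe below 0.02 m/s), for 1 s.
At the end, for the whole second after the job is handed in: The probe lies on both forks of its rest as it was found (its handle centre and its tip each within 12 mm of their places on the rest), at rest and let go (distance between probe and rest_seat below 0.012 m and distance between probe_tip and rest_front below 0.012 m and linear speed of probe below 0.01 m/s); the robot touches nothing.
It fails at once if the probe is rammed: it presses the wheel or stand with more than 30 N (contact force between probe and stand above 30 N).
It fails at once if the wheel is pushed round: its crosses move more than 20 mm from where they were (distance of mark_middle from where it was at the start of the episode above 0.02 m).
It fails at once if the probe is let go in the air, more than 35 mm above its place on the rest (height (world z) of probe above 0.09 m and contact force between the fingers and probe below 0.2 N).
It fails at once if a bystander is moved more than 25 mm (distance of any of gear_shaft, loose_gear, oil_bottle, spray_bottle, screwdriver, drip_pan from where it was at the start of the episode above 0.025 m).
It also fails if it takes over 72 s, if anything falls off the work surface, if the arm or the gripper's body presses on something with over 40 N, if the wrist force passes 120 N, or if a joint passes its speed limit or range.

## Working session

There is one attempt and no reset: what is moved stays moved. The work goes in short steps, Python scripts to look and compute and a tool call to move; the robot and the scene stay as the last step left them, time stands still between calls to the robot, and variables do not carry over. Pictures are saved under pics/ and viewed, and the job is handed in when it is done.

Besides the shell and the picture viewer there is one more tool, called as name([rows], argument=value, ...), one row to a line, values as JSON. arm_command: Moves the arm, as the interface text tells. Its arguments: {"type":"object","properties":{"commands":{"type":"array","items":{"type":"array","items":{"type":"number"}}},"grip":{"type":"number"},"grip_force":{"type":"number"}},"required":["commands"]}

```bash
ls; mkdir -p pics; cat > h.py <<'E'
import numpy as np, cv2
from station import robot
from scipy.spatial.transform import Rotation as Rn
def cap(n):
    s=robot.sense(); p,d=robot.read_camera(n); return s,p,d
def save(p,f,scale=1):
    if scale!=1: p=cv2.resize(p,None,fx=scale,fy=scale,interpolation=cv2.INTER_CUBIC)
    cv2.imwrite('pics/'+f,p[:,:,::-1])
def pose(n,s=None):
    c=robot.camera_params(n); 
    if n!='wrist': return np.array(c['rotation']),np.array(c['eye'])
    T=np.eye(4);T[:3,:3]=Rn.from_euler('xyz',s['tcp_rot']).as_matrix();T[:3,3]=s['tcp_pos']
    M=T@np.array(c['tool_from_camera']); return M[:3,:3],M[:3,3]
def rays(n,uv):
    c=robot.camera_params(n);K=np.array(c['mtx']);uv=np.asarray(uv,float).reshape(-1,2)
    D=np.array([c['k1'],0,0,0,0.])
    und=cv2.undistortPoints(uv[:,None],K,D)[:,0]
    return np.c_[und,np.ones(len(und))]
def pts(n,uv,d,s=None):
    uv=np.asarray(uv,float).reshape(-1,2)
    R,e=pose(n,s); r=rays(n,uv); z=d[np.clip(uv[:,1].round().astype(int),0,383),np.clip(uv[:,0].round().astype(int),0,511)]
    return (r*z[:,None])@R.T+e
def proj(n,P,s=None):
    c=robot.camera_params(n);K=np.array(c['mtx']);R,e=pose(n,s)
    q=(np.asarray(P,float).reshape(-1,3)-e)@R; q2=q[:,:2]/q[:,2:]
    q2=q2*(1+c['k1']*(q2**2).sum(1,keepdims=True)); return q2@K[:2,:2].T+K[:2,2]
E
python3 - <<'E'
from h import *
s=robot.sense();print(s)
for n in ('scene','top','wrist'):
    _,p,d=cap(n); save(p,n+'0.png',1.5); np.savez('/tmp/%s0.npz'%n,p=p,d=d)
    print(n,robot.camera_params(n))
    for q in ('probe','rest','stand','mark_middle'):
        print(n,q,[(np.round(r['centre']).tolist(),round(r['score'],2)) for r in robot.recognise(n,q)])
E
```

```text
pics
{'time_s': 0.0, 'joints': array([-1.33002973e+00,  3.14207900e-01, -4.81165248e-02,  1.21019347e+00,
       -7.46988746e-06,  1.57076284e+00]), 'joint_vel': array([ 0.0012975 , -0.00018705, -0.000167  , -0.00043862,  0.00132125,
       -0.00062724]), 'tau': array([-1.53680558e-03, -5.39589214e+01,  3.39751232e+01,  1.92535110e-02,
       -6.65059338e-05, -1.59772748e-05]), 'tcp_pos': array([ 0.14292377, -0.58211494,  0.23042901]), 'tcp_rot': array([-3.13987109e+00,  7.41222058e-06,  2.40800104e-01]), 'ft_force': array([-0.89168373,  0.05166582, -0.43204441]), 'torque': array([ 0.02407648, -0.01847162, -0.00012897]), 'opening': 0.9981505222403849}
scene {'mtx': array([[366.29424941,   0.        , 256.64631073],
       [  0.        , 366.29424941, 193.96193869],
       [  0.        ,   0.        ,   1.        ]]), 'k1': -0.10836932765413392, 'eye': array([1.04827706, 0.56035077, 1.03212482]), 'rotation': array([-2.47893055e+00, -3.05606772e-04,  2.37881399e+00])}
scene probe [([228.0, 281.0], 0.56)]
scene rest [([308.0, 272.0], 0.79)]
scene stand [([192.0, 205.0], 0.94), ([180.0, 
[... 540 characters left out ...]
.0], 0.39), ([175.0, 207.0], 0.34)]
top mark_middle [([304.0, 154.0], 0.69)]
wrist {'mtx': array([[330.89877334,   0.        , 258.95736085],
       [  0.        , 330.89877334, 191.10118953],
       [  0.        ,   0.        ,   1.        ]]), 'k1': -0.04823380204439477, 'tool_from_camera': array([[-4.48917199e-04, -9.50024610e-01, -3.12174693e-01,
         7.93302637e-02],
       [ 9.99998585e-01, -9.32622735e-04,  1.40017111e-03,
         4.30501714e-04],
       [-1.62133823e-03, -3.12173623e-01,  9.50023684e-01,
        -1.43761810e-01],
       [ 0.00000000e+00,  0.00000000e+00,  0.00000000e+00,
         1.00000000e+00]])}
wrist probe []
wrist rest []
wrist stand []
wrist mark_middle []
```

View pics/scene0.png

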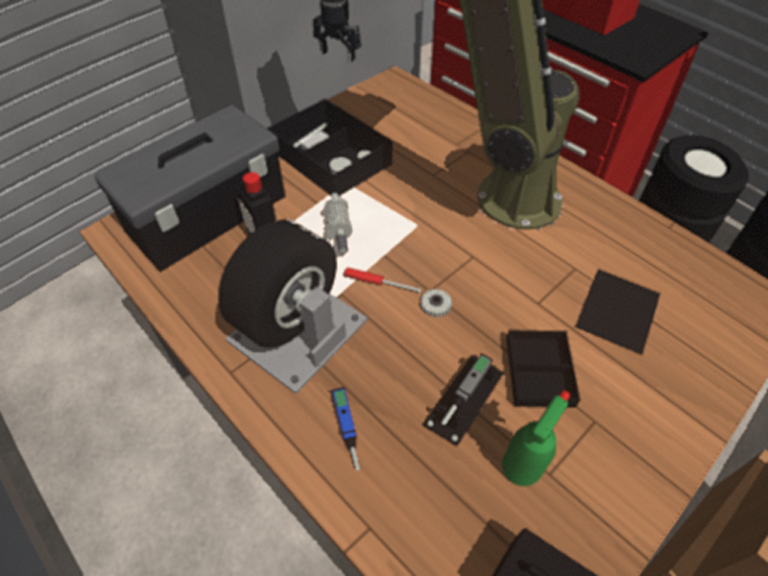

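View pics/top0.png

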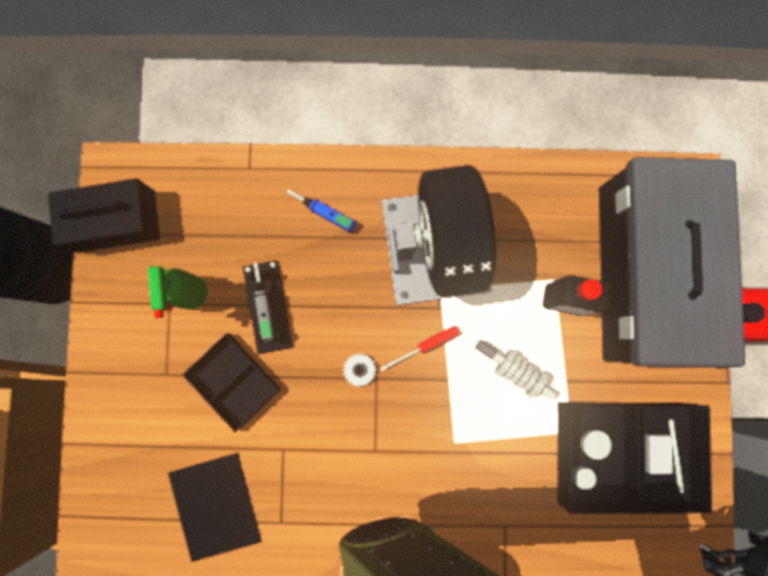

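View pics/wrist0.png

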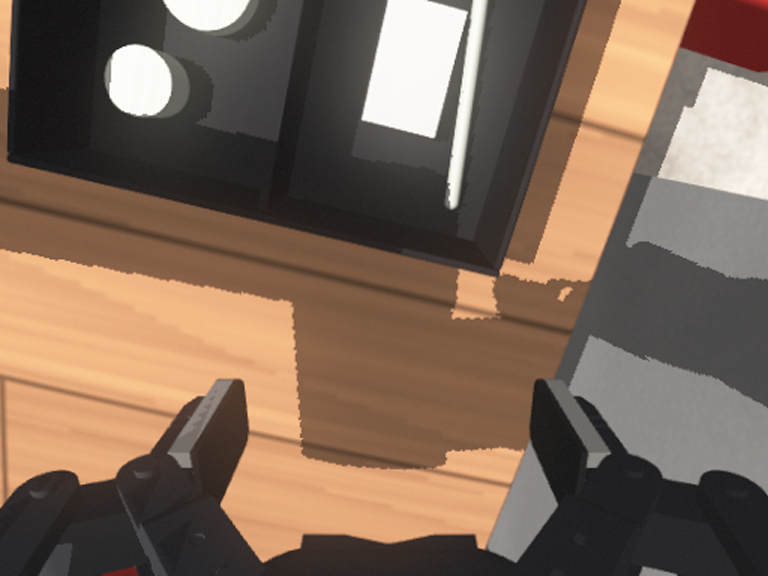

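```bash
sed -i "s/return np.array(c\['rotation'\]),np.array(c\['eye'\])/return Rn.from_euler('xyz',c['rotation']).as_matrix(),np.array(c['eye'])/" h.py
python3 - <<'E'
from h import *
T=np.load('/tmp/top0.npz');S=np.load('/tmp/scene0.npz')
np.set_printoptions(precision=4,suppress=True)
print('bench',pts('top',[[200,320],[330,250],[120,150]],T['d']))
uv=np.array([[450,271],[468,269],[486,266]])/1.5
print('crosses',pts('top',uv,T['d']))
for n,X in(('top',T),('scene',S)):
    robot.read_camera(n)
    for q in('probe','rest','stand','mark_middle'):
        for m in robot.masks_of(n,q)[:3]:
            v,u=np.nonzero(m['mask']); P=pts(n,np.c_[u,v],X['d'])
            P=P[X['d'][v,u]>0]
            print(n,q,round(m['score'],2),m['centre'],len(P),'med',np.median(P,0),'lo',np.percentile(P,3,axis=0),'hi',np.percentile(P,97,axis=0))
            np.save('/tmp/m_%s_%s.npy'%(n,q),P) if m is robot else None
for n,X,(u,v) in(('top',T,(180,203)),('top',T,(303,179)),('scene',S,(308,270))):
    c=X['p'][v-50:v+50,u-60:u+60]; save(c,f'crop_{n}_{u}.png',6)
E
```

```text
bench [[ 0.1918  0.2122  0.0062]
 [ 0.4253 -0.2139 -0.0038]
 [ 0.7519  0.504   0.0004]]
crosses [[ 0.6236 -0.0818  0.245 ]
 [ 0.628  -0.1148  0.2438]
 [ 0.6345 -0.1482  0.2412]]
top probe 0.93 [176.9, 204.0] 413 med [0.5621 0.2924 0.0683] lo [0.4961 0.271  0.0109] hi [0.6435 0.3226 0.0749]
top probe 0.86 [216.2, 137.6] 289 med [0.7801 0.1658 0.0297] lo [0.747  0.1119 0.018 ] hi [0.8205 0.2353 0.0349]
top rest 0.96 [185.4, 202.7] 987 med [0.5739 0.2861 0.0107] lo [0.4739 0.2495 0.0055] hi [0.6622 0.341  0.0572]
top stand 0.72 [295.1, 157.2] 5516 med [ 0.6918 -0.0652  0.2345] lo [ 0.5957 -0.1502  0.0093] hi [0.8152 0.0227 0.2794]
top mark_middle 0.87 [303.3, 149.1] 3718 med [ 0.6966 -0.092   0.2604] lo [ 0.5977 -0.1524  0.1214] hi [ 0.8151 -0.0358  0.2798]
scene probe 0.71 [317.5, 251.8] 448 med [0.5611 0.298  0.0687] lo [0.4974 0.2751 0.0098] hi [0.6413 0.3152 0.0742]
scene probe 0.55 [229.2, 279.3] 362 med [0.7871 0.1733 0.029 ] lo [0.7524 0.1129 0.0173] hi [0.827  0.2443 0.034 ]
scene stand 0.66 [189.9, 204.7] 7163 med [ 0.7412 -0.0499  0.1704] lo [ 0.6068 -0.1359  0.0091] hi [0.8377 0.0268 0.2776]
scene mark_middle 0.92 [180.1, 184.5] 4412 med [ 0.7499 -0.0599  0.2284] lo [ 0.6196 -0.1332  0.087 ] hi [ 0.8389 -0.0298  0.2783]
```

View pics/crop_top_180.png

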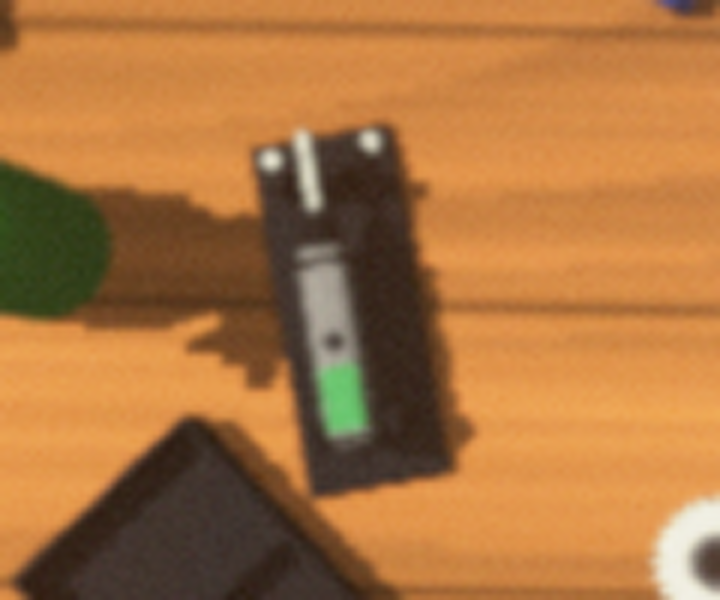

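View pics/crop_top_303.png

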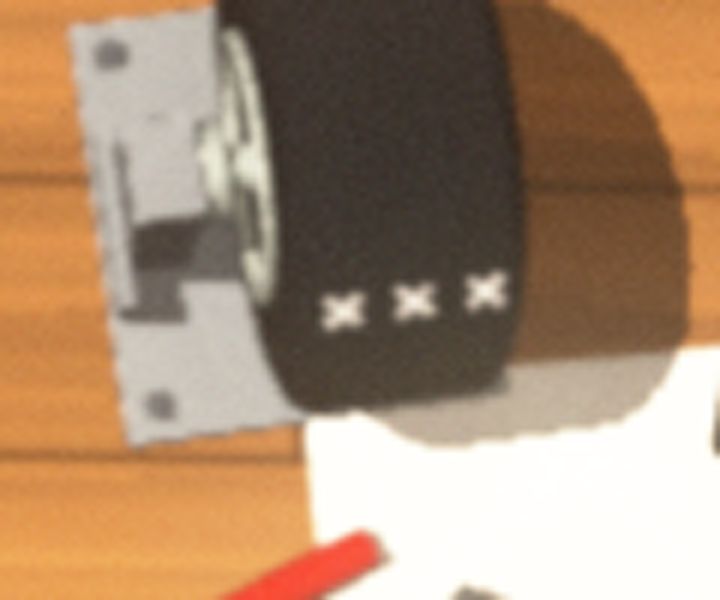

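```bash
cat > fit.py <<'E'
from h import *
from scipy.optimize import least_squares
np.set_printoptions(precision=4,suppress=True)
T=np.load('/tmp/top0.npz');S=np.load('/tmp/scene0.npz')
allP=[]
for n,X in(('top',T),('scene',S)):
    robot.read_camera(n)
    m=robot.masks_of(n,'mark_middle')[0]['mask'].astype(np.uint8); m=cv2.erode(m,np.ones((5,5)))
    v,u=np.nonzero(m&(X['d']>0)); P=pts(n,np.c_[u,v],X['d'])
    allP.append(P)
def fit(P,free):
    def unpack(p):
        a=p[2]; ax=np.array([-np.sin(a),np.cos(a),0]); return p[:2],ax,p[3]
    def res(p):
        c,ax,z=unpack(p); q=P-np.array([c[0],c[1],z]); al=q@ax; rr=np.linalg.norm(q-al[:,None]*ax,axis=1)
        return np.where(np.abs(al)<0.04,rr-0.127,0)
    return least_squares(res,[.715,-.11,.16,.152],loss='soft_l1',f_scale=.002)
for P in allP+[np.vstack(allP)]:
    r=fit(P,1);print(len(P),r.x,np.median(np.abs(r.fun)))
uv=[]
# crosses by colour in top
p=T['p'].astype(int); m=((p.min(2)>140)).astype(np.uint8)
m[:, :290]=0;m[:, 330:]=0;m[:170]=0;m[185:]=0
k,l,st,ce=cv2.connectedComponentsWithStats(m)
print(st,ce)
for i in range(1,k):
    if st[i,4]>8: print(ce[i],pts('top',ce[i],T['d']))
E
python3 fit.py
```

```text
3280 [ 0.843  -0.8551  0.1371  0.152 ] 0.0
3849 [ 0.8417 -0.8554  0.1409  0.1507] 0.0
7129 [ 0.8419 -0.8554  0.1426  0.1515] 0.0
[[     0      0    512    384 196541]
 [   321    175      6      5     21]
 [   309    177      6      5     21]
 [   297    178      6      6     25]] [[255.4811 191.5043]
 [323.7143 176.9524]
 [311.6667 178.5714]
 [299.8    180.4   ]]
[323.7143 176.9524] [[ 0.6355 -0.1474  0.2413]]
[311.6667 178.5714] [[ 0.63   -0.1138  0.244 ]]
[299.8 180.4] [[ 0.6242 -0.0811  0.2455]]
```

```bash
cat > fitp.py <<'E'
from h import *
np.set_printoptions(precision=4,suppress=True)
for n in ('top','scene'):
    X=np.load(f'/tmp/{n}0.npz'); robot.read_camera(n)
    R=robot.masks_of(n,'probe')
    m=min(R,key=lambda r:abs(r['centre'][0]-(177 if n=='top' else 317)))
    v,u=np.nonzero(m['mask']&(X['d']>0)); P=pts(n,np.c_[u,v],X['d'])
    P=P[(P[:,2]>.062)&(P[:,2]<.08)]
    mu=np.median(P,0); w,V=np.linalg.eigh(np.cov((P-P.mean(0))[:,:2].T)); ax=V[:,1]*np.sign(V[0,1])
    t=(P[:,:2]-P[:,:2].mean(0))@ax
    print(n,len(P),'mean',P.mean(0),'yaw',np.arctan2(ax[1],ax[0]),'t',t.min(),t.max(),np.percentile(P[:,2],[5,50,95]), 'mid',P[:,:2].mean(0)+ax*(np.percentile(t,1)+np.percentile(t,99))/2)
    m=robot.masks_of(n,'rest')
    for q in m[:1]:
        v,u=np.nonzero(q['mask']&(X['d']>0)); P=pts(n,np.c_[u,v],X['d']); P=P[(P[:,2]<.016)&(P[:,2]>.002)]
        print(cv2.minAreaRect((P[:,:2]*1000).astype(np.float32)))
E
python3 fitp.py
```

```text
top 315 mean [0.5511 0.2906 0.0693] yaw 0.1985426161093763 t -0.05972676289746192 0.10023543896420295 [0.0634 0.0696 0.0743] mid [0.5558 0.2916]
((568.7078247070312, 294.6290283203125), (198.2821502685547, 79.73888397216797), 11.832942962646484)
scene 322 mean [0.5552 0.2952 0.0696] yaw 0.20560906302917967 t -0.06306478074016345 0.06607323046135118 [0.063  0.07   0.0739] mid [0.5556 0.2953]
((570.5513305664062, 298.28662109375), (201.71133422851562, 82.78387451171875), 11.697304725646973)
```

```bash
sed -i 's/return np.where(np.abs(al)<0.04,rr-0.127,0)/return (rr-0.127)/; ' fit.py
sed -i "s/^    allP.append(P)/    a=0.164; ax=np.array([-np.sin(a),np.cos(a),0]); al=(P-np.array([.715,-.1,.152]))@ax; print(np.percentile(al,[1,50,99])); P=P[(np.abs(al)<.03)\&(P[:,2]>.1)]; allP.append(P)/" fit.py; python3 fit.py
```

```text
[-0.044   0.0116  0.0585]
[-0.0344  0.0399  0.0583]
1788 [ 0.7348 -0.2108  0.1539  0.1521] 0.0009707834960375888
1381 [ 0.853  -0.9336  0.1619  0.1515] 0.0009431111503494516
3169 [ 0.7635 -0.3892  0.1587  0.1518] 0.0010276689098892566
[[     0      0    512    384 196541]
 [   321    175      6      5     21]
 [   309    177      6      5     21]
 [   297    178      6      6     25]] [[255.4811 191.5043]
 [323.7143 176.9524]
 [311.6667 178.5714]
 [299.8    180.4   ]]
[323.7143 176.9524] [[ 0.6355 -0.1474  0.2413]]
[311.6667 178.5714] [[ 0.63   -0.1138  0.244 ]]
[299.8 180.4] [[ 0.6242 -0.0811  0.2455]]
```

```bash
cat > geo.py <<'E'
from h import *
np.set_printoptions(precision=4,suppress=True)
def bench(n,u,v,z=0.):
    R,e=pose(n); d=(rays(n,[u,v])@R.T)[0]; return e+d*(z-e[2])/d[2]
for n in ('top','scene'):
    X=np.load(f'/tmp/{n}0.npz'); robot.read_camera(n)
    for q in('spray_bottle','oil_bottle','stand'):
        for m in robot.masks_of(n,q)[:1]:
            v,u=np.nonzero(m['mask']&(X['d']>0)); P=pts(n,np.c_[u,v],X['d'])
            print(n,q,round(m['score'],2),'med',np.median(P,0),np.percentile(P,2,axis=0),np.percentile(P,98,axis=0))
            if q=='stand':
                a=.159; o=np.array([.717,-.0998,0]); L=(P-o)@np.array([[np.cos(a),-np.sin(a),0],[np.sin(a),np.cos(a),0],[0,0,1]])
                k=(L[:,1]>.07)&(L[:,1]<.14)&(L[:,2]>.17)&(L[:,2]<.2)
                print('post top local',k.sum(),L[k].min(0),L[k].max(0),np.median(L[k],0))
                k=(L[:,2]<.02); print('plate',np.percentile(L[k],[1,99],axis=0))
E
python3 geo.py
```

```text
top spray_bottle 0.58 med [0.5917 0.4562 0.1527] [0.542  0.4324 0.0217] [0.6318 0.4796 0.216 ]
top oil_bottle 0.61 med [ 0.5918 -0.3403  0.1622] [ 0.5633 -0.4049  0.0246] [ 0.6289 -0.3155  0.216 ]
top stand 0.82 med [ 0.6919 -0.0653  0.232 ] [ 0.5924 -0.1558  0.0063] [0.8221 0.0292 0.2798]
post top local 267 [-0.0245  0.0706  0.1701] [0.0265 0.1189 0.1874] [-0.0008  0.0967  0.1813]
plate [[-0.1203 -0.0763 -0.002 ]
 [ 0.147   0.1312  0.0188]]
scene spray_bottle 0.89 med [0.6209 0.4747 0.1373] [0.4675 0.4361 0.0009] [0.6394 0.511  0.2148]
scene oil_bottle 0.58 med [ 0.6142 -0.3346  0.1579] [ 0.5833 -0.3956  0.0647] [ 0.6331 -0.3134  0.216 ]
scene stand 0.88 med [ 0.7414 -0.0496  0.1712] [ 0.6029 -0.1392  0.0091] [0.8399 0.0292 0.2782]
post top local 236 [-0.0243  0.07    0.1705] [0.0263 0.1186 0.1867] [0.0036 0.1001 0.1819]
plate [[-0.1164 -0.0798  0.0034]
 [ 0.1196  0.129   0.0189]]
```

arm_command([
  [2.95,-2.8,0,0],
  [2.95,-2.8,0,0],
  [2.95,-2.8,0,0],
  [2.95,-2.8,0,0],
  [2.95,-2.8,0,0],
  [2.95,-2.8,0,0],
  [2.95,-2.8,0,0],
  [2.95,-2.8,0,0],
  [2.95,-2.8,0,0],
  [2.95,-2.8,0,0],
], grip=8.5, grip_force=40)

```text
time_s: 3.35
tcp_pos: [0.3635, -0.239, 0.2316]
tcp_rot: [3.141, -0.001, 0.241]
ft_force: [0.4, -0.7, -0.3]
opening: 0.996
```

arm_command([
  [2.45,-3.6,0,0],
  [2.45,-3.6,0,0],
  [2.45,-3.6,0,0],
  [2.45,-3.6,0,0],
  [2.45,-3.6,0,0],
  [2.45,-3.6,0,0],
  [2.45,-3.6,0,0],
  [2.45,-3.6,0,0],
  [2.45,-3.6,0,0],
  [2.45,-3.6,0,0],
])

```text
time_s: 4.35
tcp_pos: [0.5198, 0.1522, 0.2315]
tcp_rot: [-3.124, -0.0, 0.276]
ft_force: [-0.0, -0.7, 0.3]
opening: 0.995
```

arm_command([
  [2.45,-3.6,0,0.036],
  [2.45,-3.6,0,0],
  [2.45,-3.6,0,0],
  [0,0,1,0],
  [0,0,1,0],
  [0,0,0,0],
])

```text
time_s: 4.95
tcp_pos: [0.5747, 0.2187, 0.2131]
tcp_rot: [-3.074, 0.006, 0.329]
ft_force: [-0.1, -0.0, -0.1]
opening: 0.999
```

```bash
python3 - <<'E'
from h import *
s,p,d=cap('wrist');print(s['time_s'],s['tcp_pos'],s['tcp_rot'],s['ft_force']);save(p,'w1.png',1.5);np.savez('/tmp/w1.npz',p=p,d=d,pos=s['tcp_pos'],rot=s['tcp_rot'])
E
```

```text
4.95 [0.57472539 0.21869872 0.21311705] [-3.07446546  0.00561614  0.32850452] [-0.08007889 -0.03612472 -0.095919  ]
```

View pics/w1.png

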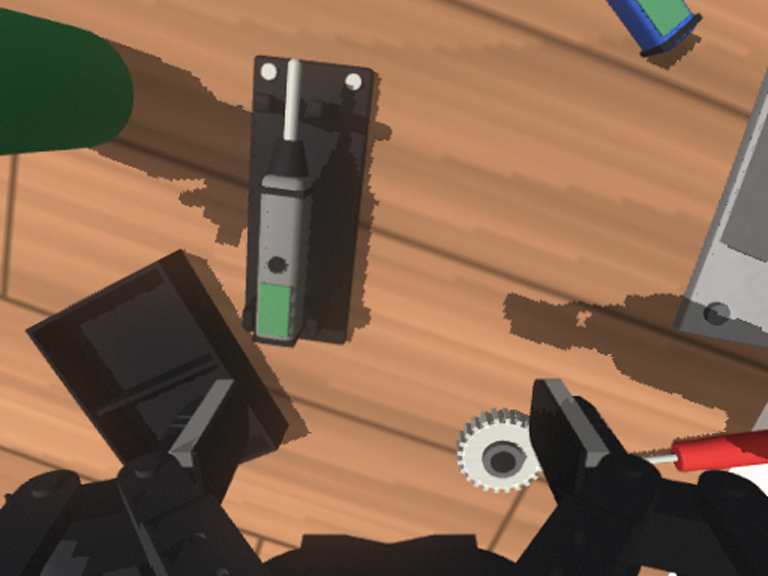

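arm_command([
  [0,0,0,0],
  [0,0,0,0],
])

```text
time_s: 5.2
tcp_pos: [0.5765, 0.2192, 0.216]
tcp_rot: [-3.074, 0.001, 0.328]
ft_force: [-0.1, -0.5, 1.1]
opening: 0.995
```

```bash
python3 - <<'E'
from h import *
s=robot.sense();print(s['time_s'],s['tcp_pos'],s['tcp_rot'],s['joints'],s['joint_vel'])
E
```

```text
5.2 [0.57648423 0.21920992 0.21603397] [-3.07418904e+00  7.63916573e-04  3.28203938e-01] [ 0.32722486  0.35140876 -0.03101933  1.18919824  0.06740284  3.14061135] [0.00223995 0.00208512 0.00772394 0.00012007 0.0002346  0.00095014]
```

arm_command([
  [0,0,0,-0.15],
  [0,0,0,-0.15],
  [0,0,0,-0.15],
  [0,0,0,-0.15],
  [0,0,0,-0.15],
])

```text
time_s: 5.7
tcp_pos: [0.5767, 0.2194, 0.216]
tcp_rot: [-3.092, -0.046, 1.083]
ft_force: [0.3, -0.2, -0.4]
opening: 0.991
```

```bash
python3 - <<'E'
from h import *
s=robot.sense();print(s['time_s'],s['tcp_pos'],s['tcp_rot'],s['joints'],Rn.from_euler('xyz',s['tcp_rot']).as_matrix()[:,2])
E
```

```text
5.7 [0.57667788 0.21940683 0.21604078] [-3.09212364 -0.04579897  1.083498  ] [ 0.32742853  0.35173131 -0.03054838  1.18917525  0.0673987   2.38436774] [-0.02228184  0.06355833 -0.99772935]
```

arm_command([
  [0,0,0,-0.15],
  [0,0,0,-0.15],
  [0,0,0,-0.15],
  [0,0,0,-0.15],
  [0,0,0,-0.15],
  [0,0,0,-0.15],
  [0,0,0,-0.15],
  [0,0,0,-0.15],
  [0,0,0,-0.15],
  [0,0,0,-0.15],
])

```text
time_s: 6.7
tcp_pos: [0.5766, 0.2195, 0.216]
tcp_rot: [3.099, -0.053, 2.586]
ft_force: [-1.2, -0.1, -0.2]
opening: 0.993
```

arm_command([
  [0,0,0,-0.15],
  [0,0,0,-0.15],
  [0,0,0,-0.15],
  [0,0,0,-0.15],
  [0,0,0,-0.15],
  [0,0,0,-0.013],
  [0,0,0,0],
])

```text
time_s: 7.4
tcp_pos: [0.5766, 0.2195, 0.2158]
tcp_rot: [3.075, -0.01, -2.944]
ft_force: [-0.5, 0.7, -0.2]
opening: 0.994
```

```bash
cat > to.py <<'E'
import sys
from h import *
# usage: to.py x y z [tool yaw]  target for GRASP POINT (19 mm behind TCP)
a=[float(v) for v in sys.argv[1:]]
s=robot.sense();R=Rn.from_euler('xyz',s['tcp_rot']).as_matrix();p=np.array(s['tcp_pos'])
g=p-.019*R[:,2]
np.set_printoptions(precision=4,suppress=True)
print('t',s['time_s'],'tcp',p,'grasp',g,'z',R[:,2],'xyaw',np.arctan2(R[1,0],R[0,0]),'q',s['joints'],'F',s['ft_force'],'op',s['opening'])
if len(a)>=3: print('tool shift cm',R.T@(np.array(a[:3])-g)*100)
if len(a)>3:
    from scipy.optimize import brentq
    f=lambda t:(lambda M:np.angle(np.exp(1j*(np.arctan2(M[1,0],M[0,0])-a[3]))))(R@Rn.from_euler('z',t).as_matrix())
    print('turn',brentq(f,-1.5,1.5))
E
python3 to.py .5597 .2944 .16 3.3466
```

```text
t 7.4 tcp [0.5766 0.2195 0.2158] grasp [0.5771 0.2183 0.2348] z [-0.0226  0.0635 -0.9977] xyaw -2.944298830232558 q [ 0.3276  0.3521 -0.0306  1.1891  0.0674  0.1306] F [-0.4657  0.6771 -0.1501] op 0.9938301454850974
tool shift cm [0.1387 7.2824 7.9835]
turn -0.007730410690411538
```

```bash
python3 - <<'E'
from h import *
np.set_printoptions(precision=4,suppress=True)
W=np.load('/tmp/w1.npz');s=dict(tcp_pos=W['pos'],tcp_rot=W['rot'])
v,u=np.mgrid[30:245,150:265]; u=u.ravel();v=v.ravel()
P=pts('wrist',np.c_[u,v],W['d'],s); a=.205; o=np.array([.545,.2913,0]); L=(P-o)@np.array([[np.cos(a),-np.sin(a),0],[np.sin(a),np.cos(a),0],[0,0,1]])
b=(np.abs(L[:,2])<.02)
h=(L[:,2]>.06)&(L[:,2]<.085)&(L[:,0]>-.07)&(L[:,0]<.07)&(np.abs(L[:,1])<.05)
q=L[h]; print(h.sum(),np.percentile(q,[1,50,99],axis=0)); 
w,V=np.linalg.eigh(np.cov(q[:,:2].T));print('dyaw',np.arctan(V[1,1]/V[0,1]))
pl=(L[:,2]>.005)&(L[:,2]<.015)&(np.abs(L[:,1])<.06)
print(cv2.minAreaRect((L[pl][:,:2]*1000).astype(np.float32)), np.median(L[pl][:,2]))
E
```

```text
3673 [[-0.0485 -0.0125  0.061 ]
 [ 0.0136 -0.0011  0.071 ]
 [ 0.0683  0.0133  0.0741]]
dyaw 0.006247038530081474
((10.245513916015625, 8.9744873046875), (95.56888580322266, 232.40516662597656), 89.49227142333984) 0.011206748867328642
```

arm_command([
  [0.05,2.4,1.5,-0.008],
  [0.05,2.5,1.5,0],
  [0.04,2.4,2.0,0],
  [0,0,3.0,0],
  [0,0,0,0],
])

```text
time_s: 7.9
tcp_pos: [0.5555, 0.2952, 0.1366]
tcp_rot: [3.077, -0.016, -2.934]
ft_force: [-1.0, -0.0, -0.9]
opening: 0.997
```

```bash
python3 to.py .5597 .2944 .056 3.3466
```

```text
t 7.9 tcp [0.5555 0.2952 0.1366] grasp [0.5561 0.2941 0.1556] z [-0.0292  0.0602 -0.9978] xyaw -2.934054618708441 q [ 0.4533  0.417  -0.1209  1.0328  0.067   0.2463] F [-0.9632 -0.0052 -0.9482] op 0.9971475274911741
tool shift cm [-0.525  -0.6907  9.927 ]
turn 0.002535702952338952
```

arm_command([
  [-0.2,-0.3,2.0,0],
  [-0.2,-0.3,2.0,0],
  [-0.1,-0.1,2.0,0],
  [0,0,2.0,0],
  [0,0,1.4,0],
  [0,0,0.5,0],
  [0,0,0,0],
])

```text
time_s: 8.6
tcp_pos: [0.5624, 0.296, 0.0412]
tcp_rot: [3.075, -0.01, -2.934]
ft_force: [0.7, -0.0, 0.7]
opening: 0.994
```

```bash
python3 to.py .5597 .2944 .056 3.3466; python3 - <<'E'
from h import *
s,p,d=cap('wrist');save(p,'w2.png',1.5)
E
```

```text
t 8.6 tcp [0.5624 0.296  0.0412] grasp [0.5629 0.2948 0.0601] z [-0.0238  0.063  -0.9977] xyaw -2.933864078289276 q [ 0.4495  0.5049 -0.2207  0.8392  0.0671  0.2423] F [ 0.65   -0.0454  0.7461] op 0.9944199596178462
tool shift cm [0.3141 0.0018 0.4161]
turn 0.002727128568454783
```

View pics/w2.png

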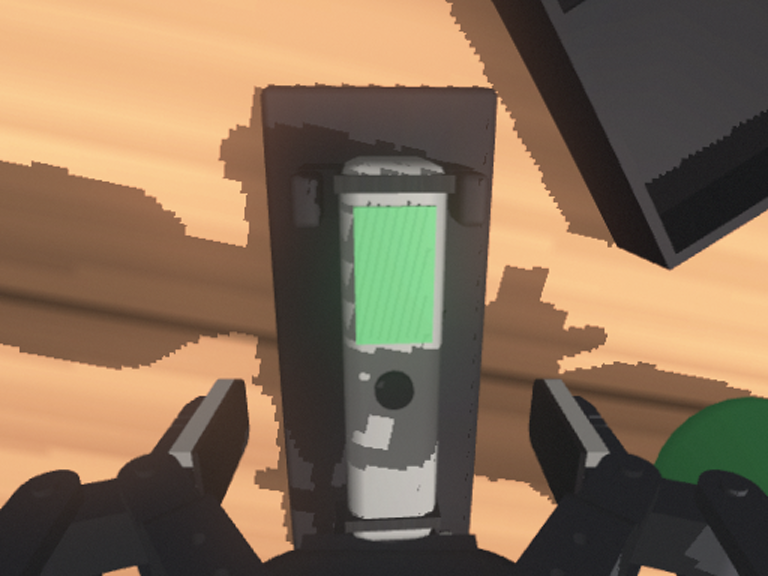

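arm_command([
  [0.2,0,0.5,0],
  [0,0,0,0],
])

```text
time_s: 8.85
tcp_pos: [0.5603, 0.2962, 0.0364]
tcp_rot: [3.075, -0.009, -2.933]
ft_force: [-1.0, 0.2, 0.0]
opening: 0.99
```

arm_command([
  [0,0,0,0],
  [0,0,0,0],
  [0,0,0,0],
  [0,0,0,0],
  [0,0,0,0],
  [0,0,0,0],
  [0,0,0,0],
  [0,0,0,0],
], grip=1.5, grip_force=40)

```text
time_s: 9.65
tcp_pos: [0.5605, 0.2961, 0.0363]
tcp_rot: [3.075, -0.009, -2.933]
ft_force: [0.1, -0.9, 1.0]
opening: 0.297
```

```bash
python3 to.py
```

```text
t 9.65 tcp [0.5605 0.2961 0.0363] grasp [0.5609 0.2949 0.0553] z [-0.023   0.0633 -0.9977] xyaw -2.933095899084731 q [ 0.4511  0.5066 -0.2308  0.8265  0.067   0.2431] F [ 0.0944 -0.8705  1.0141] op 0.2968379695568238
```

arm_command([
  [0,0,-1.0,0],
  [0,0,-2.0,0],
  [0,0,-3.0,0],
  [0,0,-4.0,0],
  [0,0,-4.0,0],
  [0,0,-3.0,0],
  [0,0,-1.0,0],
  [0,0,0,0],
])

```text
time_s: 10.45
tcp_pos: [0.5654, 0.2851, 0.2173]
tcp_rot: [3.074, -0.007, -2.933]
ft_force: [-0.8, -0.6, -2.3]
opening: 0.299
```

```bash
python3 to.py; python3 - <<'E'
from h import *
s,p,d=cap('scene');save(p[200:300,260:380],'s2.png',6)
s,p,d=cap('wrist');save(p,'w3.png',1.0)
E
```

```text
t 10.45 tcp [0.5654 0.2851 0.2173] grasp [0.5658 0.2839 0.2362] z [-0.0206  0.0646 -0.9977] xyaw -2.9330725276242386 q [0.4318 0.3742 0.0043 1.1925 0.0673 0.2238] F [-0.7784 -0.6158 -2.3001] op 0.2986788201227305
```

View pics/s2.png

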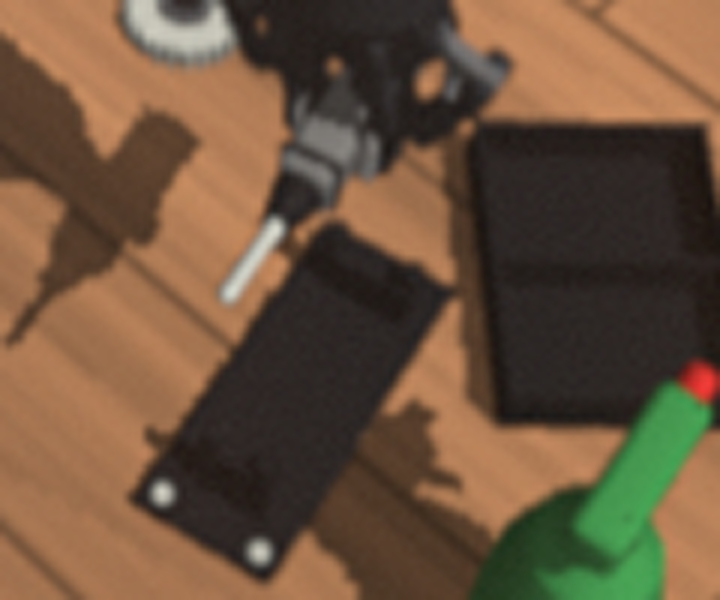

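View pics/w3.png

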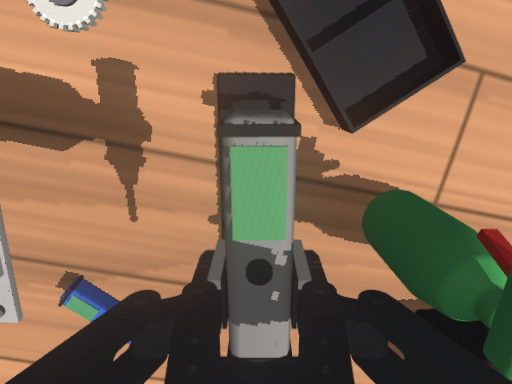

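```bash
python3 to.py .6905 .066 .236; python3 - <<'E'
from h import *
np.set_printoptions(precision=4,suppress=True)
s,p,d=cap('scene')
np.savez('/tmp/s3.npz',p=p,d=d)
v,u=np.mgrid[200:290,270:345];u=u.ravel();v=v.ravel()
P=pts('scene',np.c_[u,v],d); z=robot.sense(); R=Rn.from_euler('xyz',z['tcp_rot']).as_matrix(); g=np.array(z['tcp_pos'])-.019*R[:,2]
L=(P-g)@R  # tool coords: probe x = -tool x
k=(np.abs(L[:,1])<.02)&(np.abs(L[:,2])<.03)&(L[:,0]<-.01)&(L[:,0]>-.2)
L=L[k]; 
for a in np.arange(-.13,-.01,.01):
    m=(L[:,0]>=a)&(L[:,0]<a+.01)
    if m.sum(): print(round(a,3),m.sum(),L[m].mean(0),L[m].min(0),L[m].max(0))
E
```

```text
t 10.55 tcp [0.5638 0.2845 0.214 ] grasp [0.5642 0.2833 0.233 ] z [-0.0253  0.0624 -0.9977] xyaw -2.932925813293914 q [0.4321 0.3767 0.0004 1.1914 0.0673 0.2239] F [ 0.8782  0.9177 -1.1516] op 0.2968873162593356
tool shift cm [ -7.8471 -23.7936  -1.975 ]
-0.11 9 [-0.1034  0.0013 -0.0043] [-0.1056 -0.004  -0.0083] [-0.1002  0.0045 -0.0001]
-0.1 12 [-0.095   0.0006 -0.0053] [-0.0993 -0.0034 -0.0071] [-0.0901  0.0036 -0.002 ]
-0.09 11 [-0.0849  0.0018 -0.0044] [-0.0898 -0.0015 -0.0064] [-0.0807  0.0044 -0.0014]
-0.08 12 [-0.0748  0.0014 -0.0047] [-0.0798 -0.002  -0.0074] [-0.0702  0.0049 -0.0008]
-0.07 14 [-0.064   0.0013 -0.0049] [-0.0689 -0.0043 -0.0093] [-0.06    0.0075 -0.0014]
-0.06 32 [-0.0553  0.0019 -0.0077] [-0.0599 -0.0081 -0.0124] [-0.0501  0.0103  0.0016]
-0.05 36 [-0.0451  0.0028 -0.0096] [-0.0497 -0.0104 -0.0155] [-0.0403  0.0121  0.0004]
-0.04 57 [-0.0353  0.0039 -0.0122] [-0.04   -0.0119 -0.0192] [-0.03    0.0146  0.0112]
-0.03 36 [-0.0252  0.0026 -0.0138] [-0.03   -0.0136 -0.0185] [-0.0202  0.0143  0.009 ]
-0.02 70 [-0.0135  0.0029 -0.0125] [-0.0199 -0.0199 -0.028 ] [-0.0101  0.0197  0.0125]
```

arm_command([
  [-1,-3,-0.25,0],
  [-1,-3,-0.25,0],
  [-1,-3,-0.25,0],
  [-1,-3,-0.25,0],
  [-1,-3,-0.25,0],
  [-1,-3,-0.25,0],
  [-1,-3,-0.25,0],
  [-0.8,-2.8,-0.2,0],
  [0,0,0,-0.1],
  [0,0,0,-0.15],
])

```text
time_s: 11.6
tcp_pos: [0.6896, 0.0661, 0.2154]
tcp_rot: [3.073, 0.003, -2.68]
ft_force: [-0.4, 0.3, -1.5]
opening: 0.298
```

arm_command([
  [0,0,0,-0.15],
  [0,0,0,-0.15],
  [0,0,0,-0.15],
  [0,0,0,-0.15],
  [0,0,0,-0.15],
  [0,0,0,-0.15],
  [0,0,0,-0.15],
  [0,0,0,-0.15],
  [0,0,0,-0.07],
  [0,0,0,0],
])

```text
time_s: 12.6
tcp_pos: [0.6892, 0.0674, 0.216]
tcp_rot: [3.125, 0.067, -1.414]
ft_force: [0.1, -0.1, -0.4]
opening: 0.298
```

```bash
python3 to.py .6905 .066 .205 -1.412; python3 - <<'E'
from h import *
s,p,d=cap('scene');save(p[130:290,130:330],'s4.png',3.5)
s,p,d=cap('wrist');save(p,'w4.png',1.0)
E
```

```text
t 12.6 tcp [0.6892 0.0674 0.216 ] grasp [0.6897 0.0662 0.2349] z [-0.0272  0.0631 -0.9976] xyaw -1.4137840611350925 q [ 0.0665  0.5203  0.2219  1.2953  0.0648 -1.6626] F [ 0.1211 -0.13   -0.4428] op 0.29799553976706944
tool shift cm [ 0.2309 -0.1221  2.983 ]
turn -0.001780355623845137
```

View pics/s4.png

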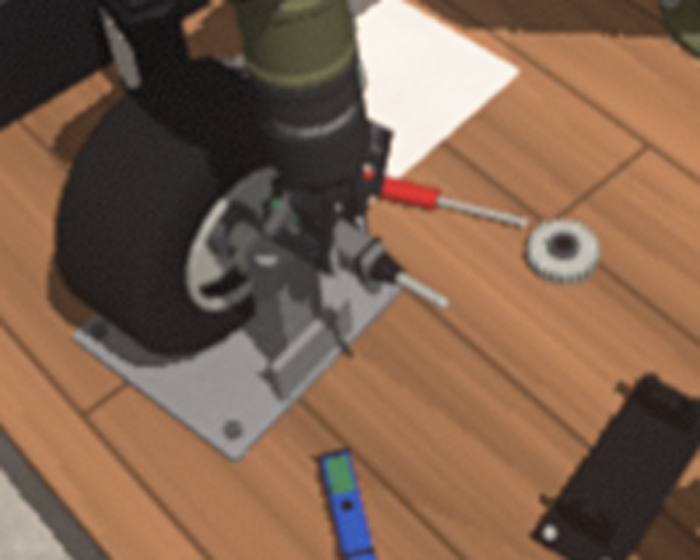

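View pics/w4.png

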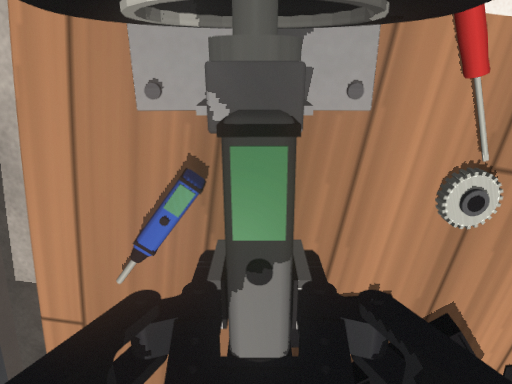

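```bash
python3 - <<'E'
from h import *
np.set_printoptions(precision=4,suppress=True)
s,p,d=cap('wrist')
a=.159;o=np.array([.717,-.0998,0]);M=np.array([[np.cos(a),-np.sin(a),0],[np.sin(a),np.cos(a),0],[0,0,1]])
R,e=pose('wrist',s);print('cam local',(e-o)@M)
v,u=np.mgrid[0:384:4,0:512:4];u=u.ravel();v=v.ravel()
P=pts('wrist',np.c_[u,v],d,s);L=(P-o)@M
k=(d[v,u]>0)&(L[:,1]<.075)&(L[:,2]>.1)
print(k.sum(),L[k].min(0),L[k].max(0)); i=np.argsort(-L[k][:,2])[:8];print(L[k][i])
s,p,d=cap('scene');save(p[100:250,120:320],'s5.png',4)
v,u=np.mgrid[90:230,150:300];u=u.ravel();v=v.ravel();P=pts('scene',np.c_[u,v],d);L=(P-o)@M
T=Rn.from_euler('xyz',s['tcp_rot']).as_matrix();Q=(P-s['tcp_pos'])@T
# points of the gripper/camera: tool z < -.08, x>.03
k=(d[v,u]>0)&(Q[:,0]>.04)&(Q[:,0]<.15)&(np.abs(Q[:,1])<.06)&(Q[:,2]<-.08)&(Q[:,2]>-.25)
print('cam housing tool',k.sum(),Q[k].min(0) if k.sum() else '',Q[k].max(0) if k.sum() else '');
if k.sum(): print('local',L[k].min(0),L[k].max(0)); print(np.c_[u,v][k][::20])
E
```

```text
cam local [0.0011 0.0801 0.3549]
694 [-0.1064  0.0413  0.1001] [0.1059 0.0746 0.2117]
[[-0.0344  0.0581  0.2117]
 [-0.0282  0.0582  0.2115]
 [-0.036   0.058   0.2114]
 [-0.0314  0.058   0.211 ]
 [ 0.0351  0.0579  0.2107]
 [-0.0332  0.0579  0.2103]
 [-0.0395  0.0578  0.2103]
 [ 0.0321  0.0578  0.2102]]
cam housing tool 0
```

View pics/s5.png

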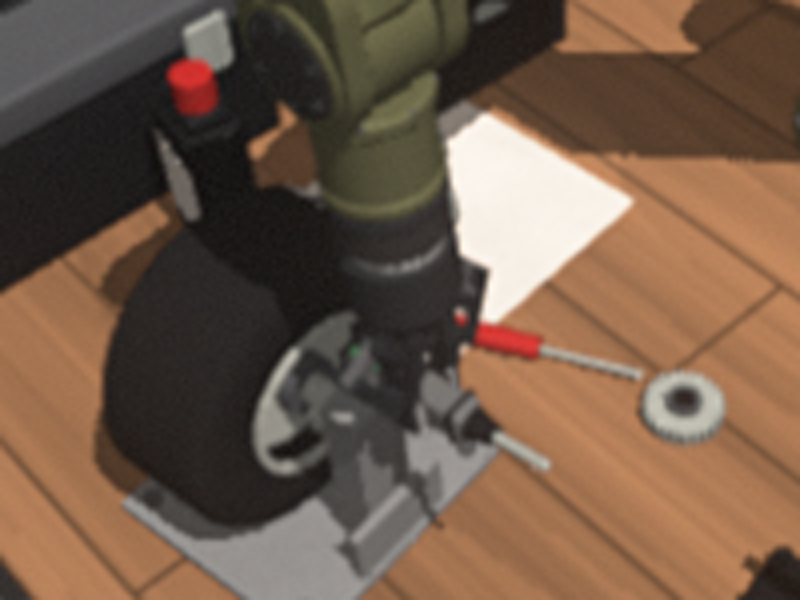

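arm_command([
  [-0.2,0,1.0,0],
  [-0.1,0,1.0,0],
  [0,0,0.5,0],
  [0,0,0,0],
  [0,0,0,0],
], grip=1.5, grip_force=20)

```text
time_s: 13.3
tcp_pos: [0.6892, 0.0718, 0.1936]
tcp_rot: [3.128, 0.066, -1.414]
ft_force: [-0.6, -0.3, -0.8]
opening: 0.299
```

```bash
python3 to.py .6897 .0715 .155
```

```text
t 13.3 tcp [0.6892 0.0718 0.1936] grasp [0.6896 0.0706 0.2126] z [-0.0237  0.0632 -0.9977] xyaw -1.4138849548715884 q [ 0.0729  0.5243  0.1777  1.2433  0.0648 -1.6558] F [-0.5979 -0.3384 -0.8484] op 0.29876926481603705
tool shift cm [ 0.2983 -0.1009  5.7479]
```

arm_command([
  [0.02,0,0.3,0],
  [0.02,0,0.3,0],
  [0.02,0,0.3,0],
  [0.01,0,0.2,0],
  [0.01,0,0.2,0],
  [0.01,0,0.2,0],
  [0.01,0,0.2,0],
  [0.01,0,0.2,0],
])

```text
time_s: 14.1
tcp_pos: [0.6896, 0.073, 0.1766]
tcp_rot: [3.131, 0.068, -1.413]
ft_force: [-2.6, 3.5, 8.6]
opening: 0.299
```

```bash
python3 to.py .6897 .0715 .155
```

```text
t 14.1 tcp [0.6896 0.073  0.1766] grasp [0.69   0.0718 0.1955] z [-0.021   0.065  -0.9977] xyaw -1.413125792253733 q [ 0.0738  0.5294  0.1471  1.2046  0.0664 -1.6556] F [-2.6434  3.5271  8.5644] op 0.2987998833789519
tool shift cm [ 0.2952 -0.0078  4.0428]
```

arm_command([
  [0,0,0.1,0],
  [0,0,0.05,0],
  [0,0,0,0],
])

```text
time_s: 14.4
tcp_pos: [0.6897, 0.0732, 0.1754]
tcp_rot: [3.131, 0.068, -1.413]
ft_force: [-2.1, 2.6, 7.4]
opening: 0.297
```

arm_command([
  [0.01,0,0.1,0],
  [0.01,0,0.1,0],
  [0,0,0.1,0],
  [0,0,0,0],
])

```text
time_s: 14.8
tcp_pos: [0.6899, 0.0735, 0.1724]
tcp_rot: [3.132, 0.068, -1.413]
ft_force: [-1.4, 4.1, 8.0]
opening: 0.296
```

```bash
cat > tilt.py <<'E'
# estimate probe axis and tip from scene/wrist depth in tool coords
from h import *
import sys
np.set_printoptions(precision=4,suppress=True)
n=sys.argv[1] if len(sys.argv)>1 else 'scene'
s,p,d=cap(n)
R=Rn.from_euler('xyz',s['tcp_rot']).as_matrix(); g=np.array(s['tcp_pos'])-.019*R[:,2]
v,u=np.mgrid[0:384,0:512];u=u.ravel();v=v.ravel();k=d[v,u]>0;u=u[k];v=v[k]
P=pts(n,np.c_[u,v],d,s); L=(P-g)@R
# bright steel stem/any point near plane y=0, ahead
k=(np.abs(L[:,1])<.014)&(L[:,0]<-.0)&(np.hypot(L[:,0],L[:,2])<.125)&(np.hypot(L[:,0],L[:,2])>.062)&(L[:,2]>-.03)
u=u[k];v=v[k];L=L[k];P=P[k]
print(n,len(L),'t',s['time_s'],'F',s['ft_force'])
if len(L)>5:
    r=np.hypot(L[:,0],L[:,2]);ang=np.arctan2(L[:,2],-L[:,0])
    print('angle pct',np.percentile(ang,[5,25,50,75,95])*57.3,'rmax',r.max())
    line=cv2.fitLine(L[:,[0,1,2]].astype(np.float32),cv2.DIST_HUBER,0,.01,.01).ravel();l=line[:3]*-np.sign(line[0])
    print('dir tool',l,'depression in tool',np.degrees(np.arctan2(l[2],-l[0])),'world dir',R@l,'pt',line[3:])
    i=np.argmax(r);print('tip px',u[i],v[i],'tool',L[i],'world',P[i])
    c=p[max(0,v[i]-60):v[i]+50,max(0,u[i]-80):u[i]+60];save(c,sys.argv[2],5)
E
python3 tilt.py scene s6.png; python3 to.py
```

```text
scene 44 t 14.8 F [-1.4353  4.0854  7.9599]
angle pct [2.8443 4.9579 6.0554 7.3219 8.6952] rmax 0.10368626039104985
dir tool [-0.9802  0.0224  0.197 ] depression in tool 11.36263 world dir [-0.18    0.9751 -0.1297] pt [-0.0826 -0.0008  0.0088]
tip px 258 230 tool [-0.1025  0.0001  0.0157] world [0.6737 0.1742 0.1826]
t 14.85 tcp [0.6898 0.0734 0.1724] grasp [0.6902 0.0722 0.1913] z [-0.0203  0.0656 -0.9976] xyaw -1.4127759124673143 q [ 0.0742  0.5311  0.1401  1.1952  0.0669 -1.6555] F [-2.1399  4.0278  7.6489] op 0.2977629550230052
```

View pics/s6.png

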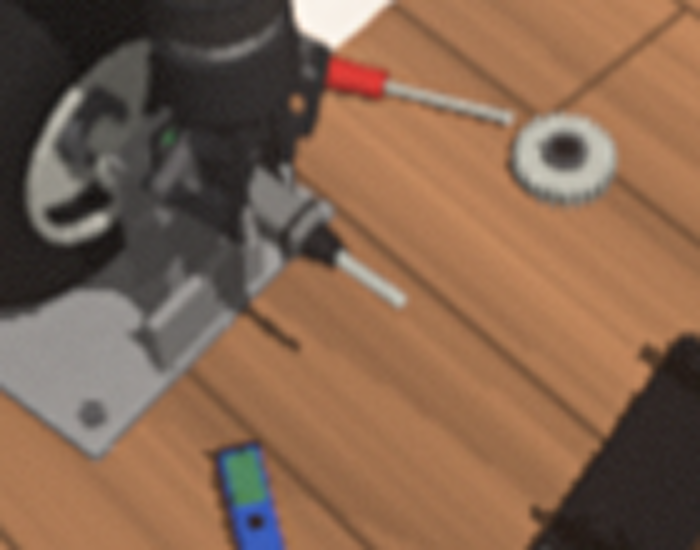

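arm_command([
  [0.02,0,0.2,0],
  [0.01,0,0.2,0],
  [0.02,0,0.2,0],
  [0.01,0,0.2,0],
  [0.01,0,0.2,0],
  [0,0,0,0],
])

```text
time_s: 15.45
tcp_pos: [0.6898, 0.0738, 0.1622]
tcp_rot: [3.132, 0.069, -1.412]
ft_force: [-0.1, 5.9, 6.1]
opening: 0.299
```

```bash
python3 tilt.py scene s7.png; python3 to.py
```

```text
scene 41 t 15.45 F [-0.0692  5.9473  6.1296]
angle pct [12.2344 13.2046 15.0629 16.4894 17.0528] rmax 0.10217130838592378
dir tool [-0.9388 -0.0102  0.3443] depression in tool 20.142128 world dir [-0.1446  0.9493 -0.2792] pt [-0.0793 -0.0008  0.0211]
tip px 257 234 tool [-0.098  -0.0002  0.029 ] world [0.6744 0.171  0.1589]
t 15.5 tcp [0.6898 0.0738 0.1622] grasp [0.6902 0.0725 0.1812] z [-0.0203  0.0662 -0.9976] xyaw -1.4124249176501742 q [ 0.0743  0.5357  0.1241  1.1746  0.0676 -1.6557] F [-1.0687  3.6979  6.3003] op 0.2982193576396155
```

arm_command([
  [0.02,0,0.25,0],
  [0.02,0,0.25,0],
  [0.01,0,0.25,0],
  [0.02,0,0.25,0],
  [0.01,0,0.2,0],
  [0,0,0,0],
])

```text
time_s: 16.1
tcp_pos: [0.6898, 0.0726, 0.15]
tcp_rot: [3.132, 0.067, -1.413]
ft_force: [-0.3, 1.3, 6.0]
opening: 0.297
```

```bash
python3 tilt.py scene s8.png; python3 to.py
```

```text
scene 41 t 16.1 F [-0.2818  1.3126  6.0265]
angle pct [23.3893 24.6921 25.763  27.6332 28.6016] rmax 0.10355469817202904
dir tool [-0.8603 -0.0259  0.5091] depression in tool 30.616062 world dir [-0.1194  0.8845 -0.451 ] pt [-0.0743 -0.0008  0.0364]
tip px 255 239 tool [-0.091  -0.001   0.0494] world [0.676  0.1644 0.1257]
t 16.15 tcp [0.6899 0.0726 0.15  ] grasp [0.6902 0.0713 0.169 ] z [-0.02    0.0642 -0.9977] xyaw -1.4131597880490472 q [ 0.0736  0.5416  0.1056  1.1501  0.0655 -1.6557] F [-0.7618  1.9333  5.8606] op 0.3045509609496083
```

arm_command([
  [0.02,0,0.2,0],
  [0.01,0,0.2,0],
  [0.02,0,0.2,0],
  [0.01,0,0.2,0],
  [0,0,0,0],
])

```text
time_s: 16.65
tcp_pos: [0.6901, 0.0722, 0.142]
tcp_rot: [3.132, 0.066, -1.413]
ft_force: [-0.8, 1.3, 4.9]
opening: 0.298
```

```bash
python3 tilt.py scene s9.png; python3 to.py; python3 - <<'E'
from h import *
s,p,d=cap('wrist');save(p,'w9.png',1.0)
E
```

```text
scene 38 t 16.65 F [-0.7594  1.3221  4.9006]
angle pct [29.8943 31.568  33.4194 34.113  35.0738] rmax 0.10201652586195283
dir tool [-0.7705 -0.0217  0.6371] depression in tool 39.58558 world dir [-0.1117  0.8033 -0.585 ] pt [-0.0687 -0.0006  0.0447]
tip px 254 240 tool [-0.0851  0.0019  0.0562] world [0.6742 0.1582 0.1105]
t 16.7 tcp [0.6901 0.0722 0.1421] grasp [0.6904 0.071  0.161 ] z [-0.0195  0.0638 -0.9978] xyaw -1.4131928143846078 q [ 0.0733  0.5458  0.094   1.1338  0.0651 -1.6559] F [0.0362 1.5621 5.4304] op 0.2975002967480794
```

View pics/w9.png

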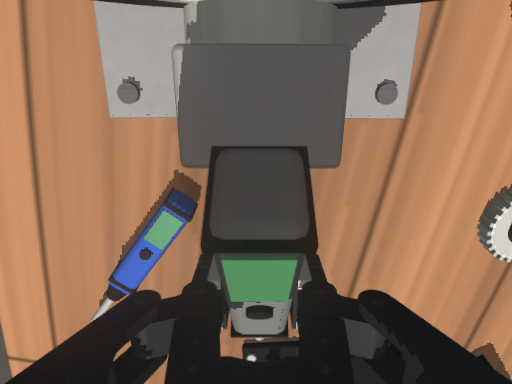

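View pics/s9.png

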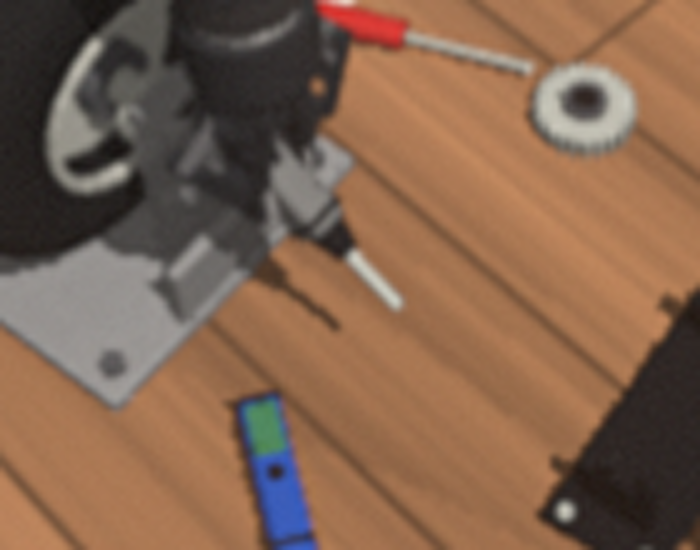

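arm_command([
  [0,0,0,0],
  [0,0,0,0],
  [-0.1,0,-1,0],
  [-0.15,0,-2,0],
  [-0.2,0,-3,0],
  [-0.2,0,-3,0],
  [-0.2,0,-3,0],
  [-0.2,0,-3,0],
  [0,0,0,0],
], grip=1.5, grip_force=70)

```text
time_s: 17.65
tcp_pos: [0.6923, 0.0728, 0.2961]
tcp_rot: [3.136, 0.066, -1.413]
ft_force: [0.9, 0.2, 0.0]
opening: 0.296
```

```bash
python3 tilt.py scene s10.png; python3 to.py
```

```text
scene 49 t 17.65 F [0.8585 0.2198 0.0213]
angle pct [30.4854 31.9254 33.0105 34.0478 35.3947] rmax 0.10192297345966932
dir tool [-0.8095  0.0084  0.587 ] depression in tool 35.947586 world dir [-0.1441  0.834  -0.5326] pt [-0.0698 -0.0008  0.0454]
tip px 253 210 tool [-0.085   0.0014  0.0563] world [0.6771 0.1588 0.2644]
t 17.7 tcp [0.6917 0.0728 0.2933] grasp [0.692  0.0716 0.3122] z [-0.0187  0.0636 -0.9978] xyaw -1.4135241618698753 q [ 0.074   0.5104  0.3797  1.454   0.0648 -1.6548] F [-0.8331  0.3509 -1.9655] op 0.29614416741673233
```

View pics/s10.png

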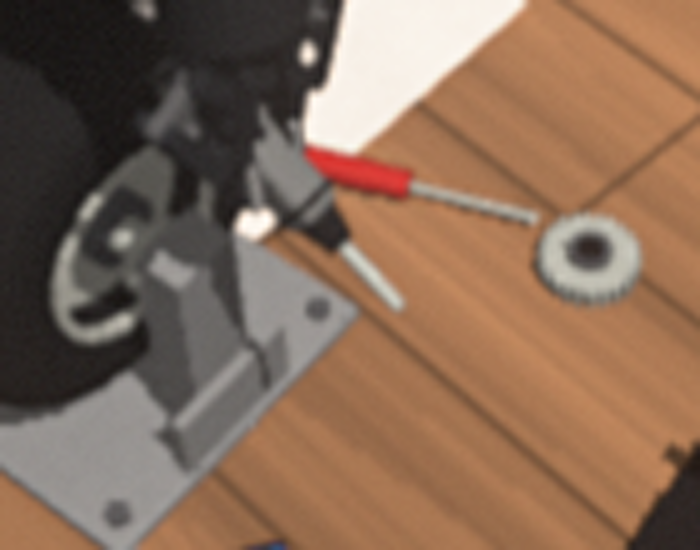

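```bash
python3 to.py .506 .07 .335
```

```text
t 17.7 tcp [0.6917 0.0728 0.2933] grasp [0.692  0.0716 0.3122] z [-0.0187  0.0636 -0.9978] xyaw -1.4135241618698753 q [ 0.074   0.5104  0.3797  1.454   0.0648 -1.6548] F [-0.8331  0.3509 -1.9655] op 0.29614416741673233
tool shift cm [-2.9033 18.4134 -1.9353]
```

arm_command([
  [-0.4,2.6,-0.3,0],
  [-0.4,2.6,-0.3,0],
  [-0.4,2.6,-0.3,0],
  [-0.4,2.6,-0.3,0],
  [-0.4,2.6,-0.3,0],
  [-0.45,2.7,-0.25,0],
  [-0.45,2.7,-0.2,0],
  [0,0,0,0.12],
  [0,0,0,0.15],
  [0,0,0,0.15],
])

```text
time_s: 18.7
tcp_pos: [0.5035, 0.071, 0.3129]
tcp_rot: [3.1, 0.054, -1.841]
ft_force: [0.3, 0.3, -0.6]
opening: 0.295
```

arm_command([
  [0,0,0,0.15],
  [0,0,0,0.15],
  [0,0,0,0.15],
  [0,0,0,0.15],
  [0,0,0,0.15],
  [0,0,0,0.15],
  [0,0,0,0.15],
  [0,0,0,0.15],
  [0,0,0,0],
  [0,0,0,0],
])

```text
time_s: 19.7
tcp_pos: [0.5041, 0.071, 0.3133]
tcp_rot: [3.076, -0.018, -3.029]
ft_force: [0.1, 0.4, -1.7]
opening: 0.294
```

```bash
python3 to.py .506 -.1 .335 -3.035; python3 - <<'E'
from h import *
for n in('scene','top','wrist'):
    s,p,d=cap(n);save(p,n+'11.png',1.3);np.savez(f'/tmp/{n}11.npz',p=p,d=d,pos=s['tcp_pos'],rot=s['tcp_rot'])
E
```

```text
t 19.7 tcp [0.5041 0.071  0.3133] grasp [0.5046 0.0698 0.3323] z [-0.025   0.063  -0.9977] xyaw -3.0293491067301876 q [ 0.0976  0.1361 -0.0879  1.3657  0.0652 -0.0146] F [ 0.1106  0.3952 -1.7332] op 0.2941934630765756
tool shift cm [  1.7634 -16.8421  -1.3479]
turn 0.005662093104146168
```

View pics/scene11.png

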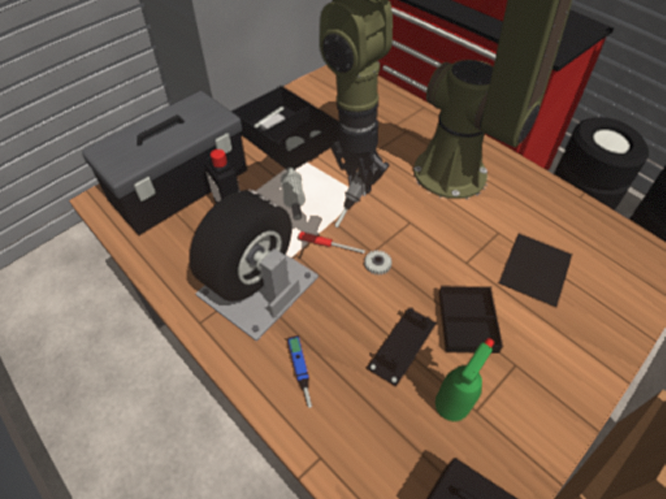

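View pics/top11.png

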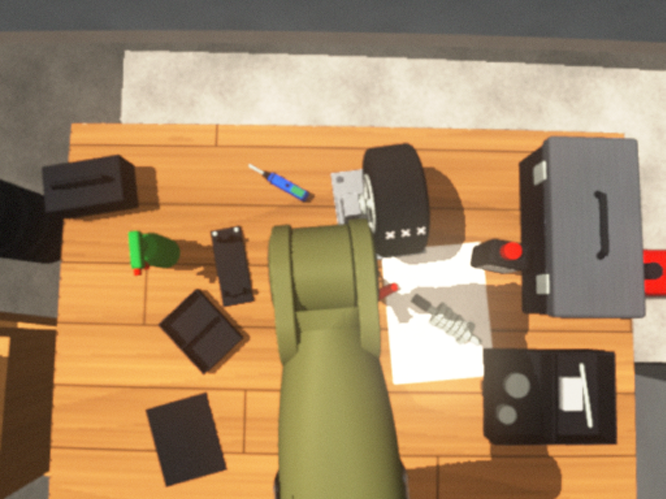

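View pics/wrist11.png

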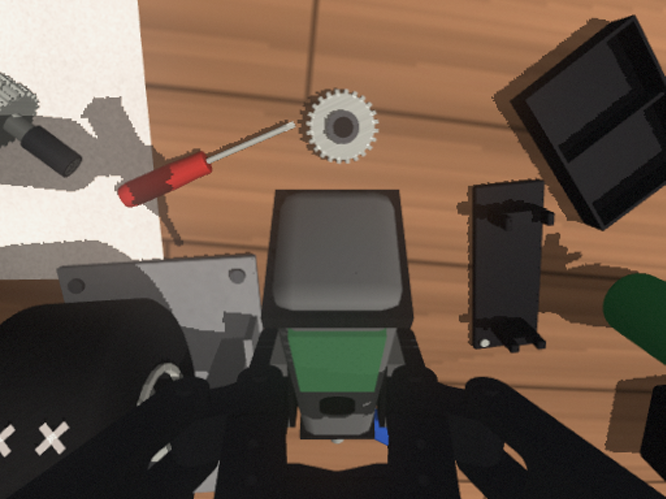

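```bash
cat > tip.py <<'E'
# tip estimate in tool(grasp) coords from scene picture: bright stem
from h import *
import sys
np.set_printoptions(precision=4,suppress=True)
def tip(X,s,guess=(-.085,0,.058),verbose=1):
    p=X['p'].astype(int);d=X['d']
    R=Rn.from_euler('xyz',s['tcp_rot']).as_matrix(); g=np.array(s['tcp_pos'])-.019*R[:,2]
    u0,v0=proj('scene',g+R@np.array(guess))[0]
    v,u=np.mgrid[int(v0)-25:int(v0)+20,int(u0)-25:int(u0)+25];u=u.ravel();v=v.ravel()
    P=pts('scene',np.c_[u,v],d);L=(P-g)@R;br=p[v,u].min(1)
    k=(np.abs(L[:,1])<.015)&(np.hypot(L[:,0],L[:,2])<.12)&(np.hypot(L[:,0],L[:,2])>.055)&(br>110)&(d[v,u]>0)
    Ls=L[k];us=np.c_[u,v][k]
    Rc,e=pose('scene');vd=R.T@(g-e);vd/=np.linalg.norm(vd)
    l=cv2.fitLine(Ls.astype(np.float32),cv2.DIST_HUBER,0,.01,.01).ravel();a=l[:3]*-np.sign(l[0]);c=l[3:]
    off=vd-a*(vd@a);off/=np.linalg.norm(off);c=c+off*.0036
    t=(Ls-c)@a
    if verbose: print('guess px',u0,v0,'n',k.sum(),'dir',a,'theta',np.degrees(np.arctan2(a[2],-a[0])),'t',t.min(),t.max(),'tip tool',c+a*t.max(),'stem start',c+a*t.min(), 'world tip',g+R@(c+a*t.max()),'world dir',R@a,'tip px',us[np.argmax(t)])
    return a,c+a*t.max()
if __name__=='__main__':
    if len(sys.argv)>1:
        X=np.load(sys.argv[1]);s=dict(tcp_pos=X['pos'],tcp_rot=X['rot'])
    else:
        s,p,d=cap('scene');X=dict(p=p,d=d)
    a,tp=tip(X,s)
E
python3 tip.py /tmp/scene11.npz
python3 - <<'E'
from h import *
np.set_printoptions(precision=4,suppress=True)
W=np.load('/tmp/wrist11.npz');s=dict(tcp_pos=W['pos'],tcp_rot=W['rot'])
p=W['p'].astype(int); m=(p.min(2)>150).astype(np.uint8); m[:300]=0;m[:,80:]=0
k,l,st,ce=cv2.connectedComponentsWithStats(m)
for i in range(1,k):
    if st[i,4]>20:
        v,u=np.nonzero(l==i); P=pts('wrist',np.c_[u,v],W['d'],s);print(st[i],ce[i],np.median(P,0))
save(W['p'][240:384,200:330],'wc.png',5)
X=np.load('/tmp/scene11.npz');save(X['p'][120:200,220:320],'sc11.png',7)
E
```

```text
guess px 257.74910983710885 173.63327590285317 n 46 dir [-0.7769  0.0325  0.6288] theta 38.987934 t -0.024415254135158104 0.02218687851270148 tip tool [-0.0822 -0.0001  0.0584] stem start [-0.046  -0.0016  0.0291] world tip [0.5848 0.0826 0.2725] world dir [ 0.7525  0.1589 -0.6391] tip px [258 173]
[ 28 325  24  25 280] [ 39.6607 336.7107] [ 0.624  -0.0822  0.2451]
[  0 327  11  24 126] [  3.7857 338.0714] [ 0.6279 -0.1108  0.2444]
```

View pics/sc11.png

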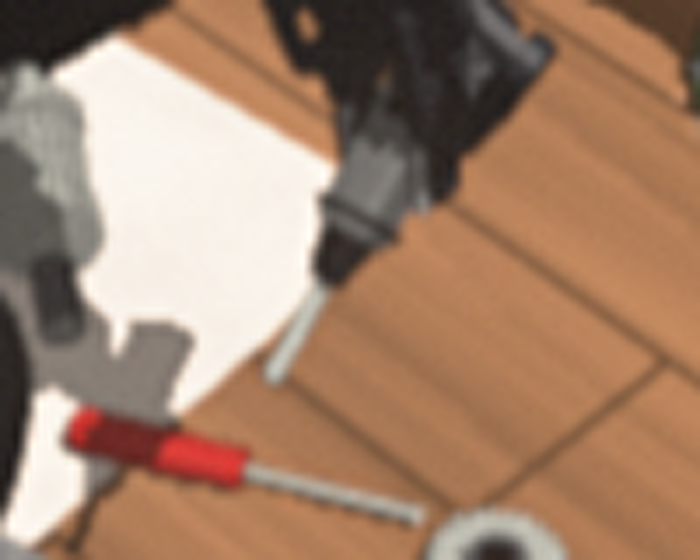

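```bash
cat > go.py <<'E'
# go.py mark(i/m/o) standoff_m : tool shift to bring tip there
from h import *
import sys
np.set_printoptions(precision=3,suppress=True)
TIP=np.array([-.0825,0,.0585])
M={'i':[.6244,-.0818,.2440],'m':[.6297,-.1141,.2436],'o':[.6352,-.1470,.2430]}
n=np.array([-.685,-.110,.72]);n/=np.linalg.norm(n)
if __name__=='__main__':
    s=robot.sense();R=Rn.from_euler('xyz',s['tcp_rot']).as_matrix();g=np.array(s['tcp_pos'])-.019*R[:,2]
    t=g+R@TIP;P=np.array(M[sys.argv[1]])+float(sys.argv[2])*n
    print('t',s['time_s'],'tip',t,'to mark',np.array(M[sys.argv[1]])-t,'normal dist',(t-np.array(M[sys.argv[1]]))@n,'tool shift cm',R.T@(P-t)*100,'1mm inward in tool (cm)',R.T@(-n)*.1)
    print('F',s['ft_force'],'along n',np.array(s['ft_force'])@n,'q',s['joints'],'yaw',np.arctan2(R[1,0],R[0,0]))
E
python3 go.py i .03
```

```text
t 19.85 tip [0.586 0.083 0.273] to mark [ 0.039 -0.165 -0.029] normal dist 0.029552222652735514 tool shift cm [  0.019 -16.895  -0.347] 1mm inward in tool (cm) [-0.071 -0.001  0.071]
F [ 0.387  0.142 -1.996] along n -1.7184939824266852 q [ 0.098  0.136 -0.087  1.366  0.065 -0.013] yaw -3.030945865190918
```

arm_command([
  [0,-2.8,0,0],
  [0,-2.8,0,0],
  [0,-2.8,-0.1,0],
  [0,-2.8,-0.1,0],
  [0,-2.8,-0.1,0],
  [0,-2.8,0,0],
  [0,0,0,0],
  [0,0,0,0],
])

```text
time_s: 20.65
tcp_pos: [0.5227, -0.096, 0.3061]
tcp_rot: [3.076, -0.017, -3.033]
ft_force: [-1.1, 0.5, -1.2]
opening: 0.294
```

```bash
python3 - <<'E'
from h import *
for n in('scene','wrist'):
    s,p,d=cap(n);save(p,n+'12.png',1.3);np.savez(f'/tmp/{n}12.npz',p=p,d=d,pos=s['tcp_pos'],rot=s['tcp_rot'])
X=np.load('/tmp/scene12.npz');save(X['p'][100:200,150:280],'sc12.png',6)
E
python3 tip.py /tmp/scene12.npz; python3 go.py i .008
```

```text
guess px 213.95899101258252 147.6740671182112 n 42 dir [-0.8019  0.0056  0.5974] theta 36.682472 t -0.02084355648945508 0.022558915621854792 tip tool [-0.0845 -0.0001  0.0599] stem start [-0.0497 -0.0004  0.0339] world tip [ 0.6057 -0.0844  0.2639] world dir [ 0.7824  0.1304 -0.6089] tip px [214 148]
t 20.75 tip [ 0.604 -0.084  0.266] to mark [ 0.021  0.002 -0.022] normal dist 0.02986658375714762 tool shift cm [-1.543 -0.183  1.546] 1mm inward in tool (cm) [-0.07  -0.001  0.071]
F [-0.608 -0.087 -2.44 ] along n -1.3311454441117854 q [-0.216  0.196 -0.033  1.379  0.057 -0.326] yaw -3.0318138659618397
```

View pics/sc12.png

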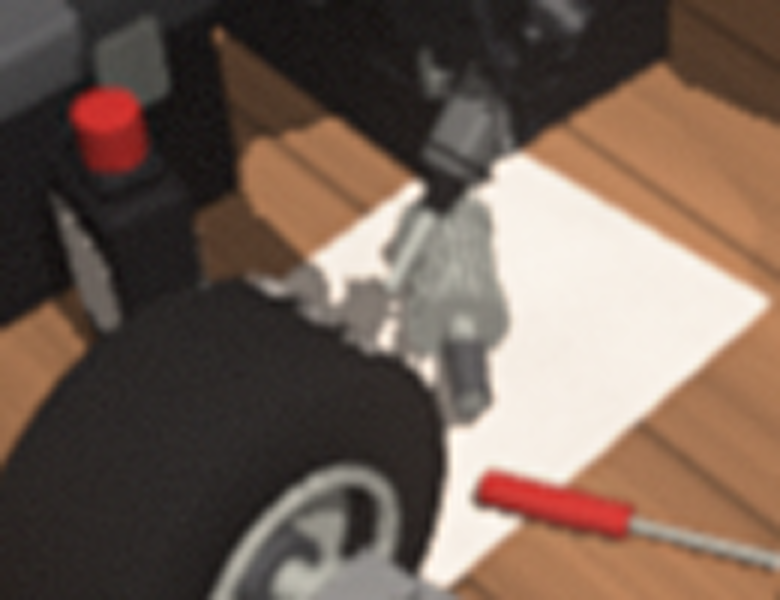

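View pics/wrist12.png

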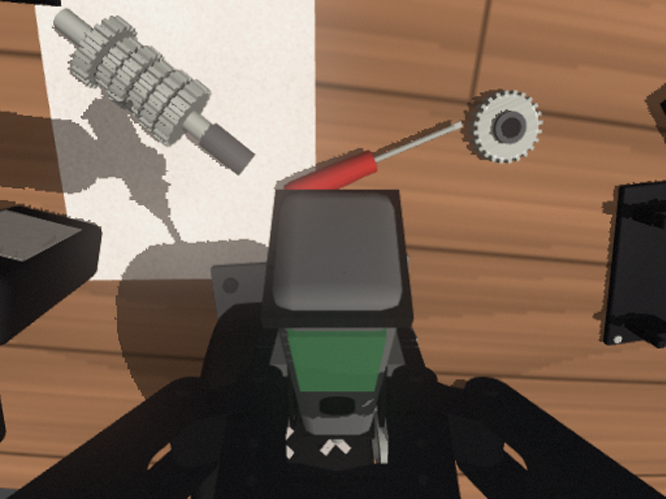

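arm_command([
  [-0.4,-0.1,0.4,0],
  [-0.4,-0.1,0.4,0],
  [-0.4,0,0.4,0],
  [-0.3,0,0.3,0],
  [0,0,0,0],
  [0,0,0,0],
])

```text
time_s: 21.35
tcp_pos: [0.5375, -0.095, 0.2908]
tcp_rot: [3.076, -0.017, -3.033]
ft_force: [-0.4, -0.2, -1.8]
opening: 0.295
```

```bash
python3 - <<'E'
from h import *
for n in('scene','top'):
    s,p,d=cap(n);np.savez(f'/tmp/{n}13.npz',p=p,d=d,pos=s['tcp_pos'],rot=s['tcp_rot'])
X=np.load('/tmp/scene13.npz');save(X['p'][110:190,170:270],'sc13.png',7)
X=np.load('/tmp/top13.npz');save(X['p'][130:230,240:370],'tc13.png',6)
E
python3 tip.py /tmp/scene13.npz; python3 go.py i .0
```

```text
guess px 210.80276656630573 153.98651992464485 n 42 dir [-0.72   -0.0816  0.6892] theta 43.74916 t -0.023779845686552815 0.0305638667266831 tip tool [-0.0912 -0.0031  0.07  ] stem start [-0.0521  0.0013  0.0325] world tip [ 0.6273 -0.0849  0.2382] world dir [ 0.708  0.041 -0.705] tip px [212 157]
t 21.45 tip [ 0.619 -0.084  0.25 ] to mark [ 0.006  0.002 -0.006] normal dist 0.008747700218580972 tool shift cm [-0.601  0.079  0.637] 1mm inward in tool (cm) [-0.07  -0.001  0.071]
F [ 0.91  -0.324 -1.046] along n -1.3411972265457464 q [-0.21   0.225 -0.03   1.352  0.057 -0.319] yaw -3.032778245229607
```

View pics/sc13.png

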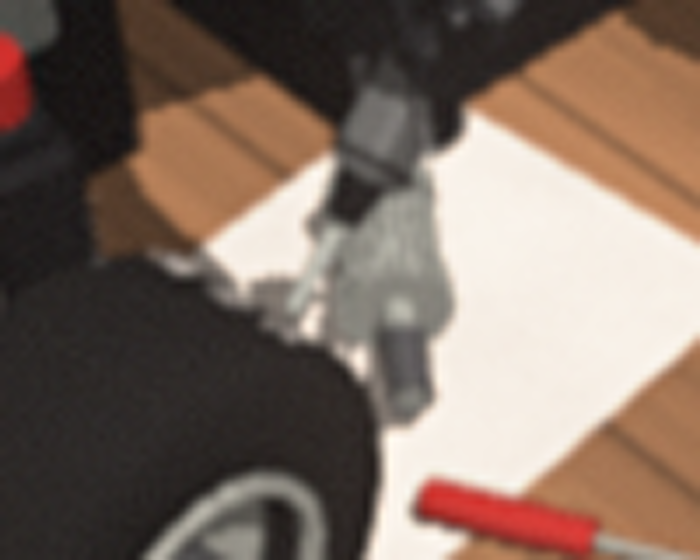

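View pics/tc13.png

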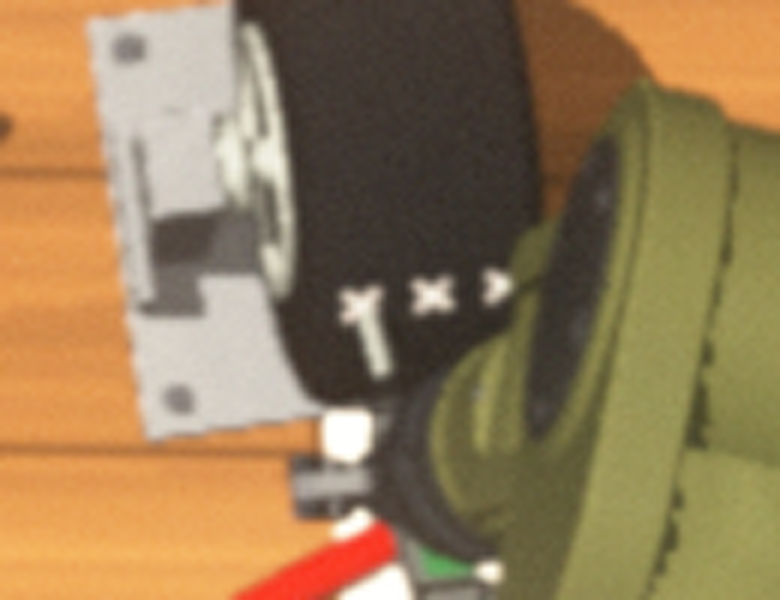

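arm_command([
  [-0.1,0,0.1,0],
  [-0.1,0,0.1,0],
  [-0.1,0.03,0.1,0],
  [-0.07,0.03,0.07,0],
  [0,0,0,0],
  [0,0,0,0],
])

```text
time_s: 22.05
tcp_pos: [0.5411, -0.0938, 0.2873]
tcp_rot: [3.076, -0.016, -3.033]
ft_force: [0.3, 0.1, -1.9]
opening: 0.294
```

```bash
python3 go.py i .0
```

```text
t 22.05 tip [ 0.622 -0.082  0.246] to mark [ 0.002  0.001 -0.002] normal dist 0.003401570425975943 tool shift cm [-0.234  0.017  0.247] 1mm inward in tool (cm) [-0.07  -0.001  0.071]
F [ 0.281  0.149 -1.879] along n -1.5620323984594793 q [-0.206  0.232 -0.029  1.345  0.057 -0.316] yaw -3.032774938766736
```

arm_command([
  [-0.035,0,0.035,0],
  [-0.035,0,0.035,0],
  [-0.035,0,0.035,0],
  [0,0,0,0],
])

```text
time_s: 22.45
tcp_pos: [0.542, -0.0937, 0.2863]
tcp_rot: [3.076, -0.016, -3.033]
ft_force: [-0.6, -0.9, -1.0]
opening: 0.295
```

arm_command([
  [-0.035,0,0.035,0],
  [0,0,0,0],
])

```text
time_s: 22.65
tcp_pos: [0.5421, -0.0937, 0.2861]
tcp_rot: [3.076, -0.017, -3.033]
ft_force: [-3.3, -1.2, 2.7]
opening: 0.297
```

arm_command([
  [-0.035,0,0.035,0],
  [0,0,0,0],
])

```text
time_s: 22.85
tcp_pos: [0.5422, -0.0937, 0.2859]
tcp_rot: [3.076, -0.017, -3.033]
ft_force: [-5.2, -0.9, 4.6]
opening: 0.297
```

arm_command([
  [0.015,0,-0.015,0],
  [0,0,0,0],
  [0,0,0,0],
  [0,0,0,0],
  [0,0,0,0],
  [0,0,0,0],
  [0,0,0,0],
])

```text
time_s: 23.55
tcp_pos: [0.5422, -0.0937, 0.2859]
tcp_rot: [3.076, -0.017, -3.033]
ft_force: [-4.8, -1.1, 4.8]
opening: 0.296
```

arm_command([
  [0,0,0,0],
  [0,0,0,0],
  [0,0,0,0],
  [0,0,0,0],
  [0,0,0,0],
  [0,0,0,0],
  [0,0,0,0],
  [0,0,0,0],
])

```text
time_s: 24.35
tcp_pos: [0.5422, -0.0937, 0.2859]
tcp_rot: [3.076, -0.017, -3.033]
ft_force: [-4.5, -1.0, 5.5]
opening: 0.297
```

```bash
python3 go.py i .0;python3 - <<'E'
from h import *
for n in('scene','top'):
    s,p,d=cap(n);np.savez(f'/tmp/{n}14.npz',p=p,d=d,pos=s['tcp_pos'],rot=s['tcp_rot']);print(s['ft_force'])
X=np.load('/tmp/top14.npz');save(X['p'][130:230,240:370],'tc14.png',6)
E
```

```text
t 24.35 tip [ 0.623 -0.082  0.245] to mark [ 0.001  0.    -0.001] normal dist 0.0016422782936608424 tool shift cm [-0.119  0.023  0.114] 1mm inward in tool (cm) [-0.07  -0.001  0.071]
F [-4.516 -1.037  5.545] along n 7.200655927968303 q [-0.205  0.235 -0.029  1.343  0.057 -0.315] yaw -3.032863832898079
[-4.51589028 -1.03670773  5.54478205]
[-4.42053329 -1.37099104  4.42784244]
```

View pics/tc14.png

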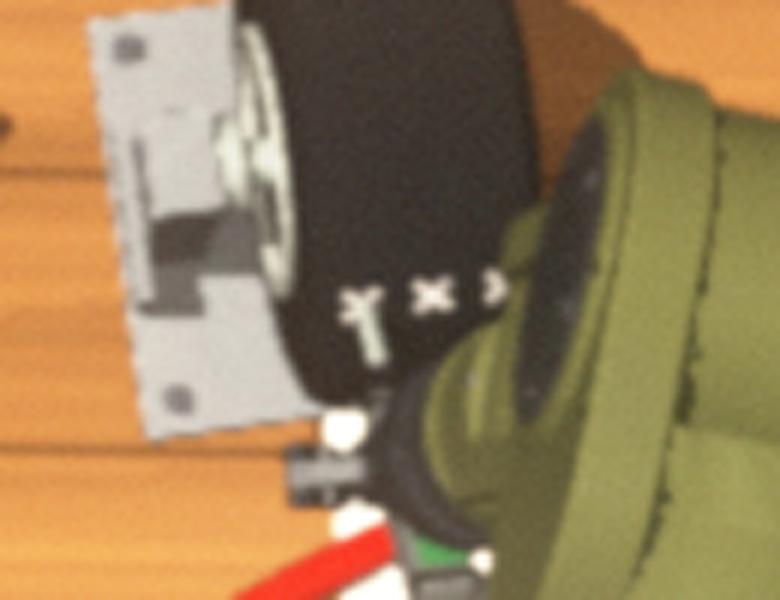

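arm_command([
  [0.2,0,-0.2,0],
  [0.5,0,-0.5,0],
  [-0.06,-1.0,-0.07,0],
  [-0.06,-1.1,-0.07,0],
  [-0.06,-1.0,-0.07,0],
  [0,0,0,0],
  [-0.2,0,0.2,0],
  [-0.2,0,0.2,0],
  [0,0,0,0],
  [0,0,0,0],
])

```text
time_s: 25.45
tcp_pos: [0.5448, -0.1245, 0.2886]
tcp_rot: [3.076, -0.017, -3.032]
ft_force: [-0.2, -0.1, -2.4]
opening: 0.294
```

```bash
python3 go.py m .0016;python3 - <<'E'
from h import *
for n in('top',):
    s,p,d=cap(n);np.savez(f'/tmp/{n}15.npz',p=p,d=d,pos=s['tcp_pos'],rot=s['tcp_rot']);print(s['ft_force'])
X=np.load('/tmp/top15.npz');save(X['p'][150:210,270:350],'tc15.png',8)
s,p,d=cap('wrist');save(p[280:384,190:330],'w15.png',5)
E
```

```text
t 25.45 tip [ 0.626 -0.113  0.248] to mark [ 0.004 -0.001 -0.004] normal dist 0.0054848192903547595 tool shift cm [-0.259 -0.18   0.287] 1mm inward in tool (cm) [-0.07  -0.001  0.071]
F [-0.175 -0.144 -2.36 ] along n -1.563675169624915 q [-0.257  0.254  0.001  1.357  0.055 -0.367] yaw -3.032244790824522
[-0.17497812 -0.14387925 -2.35992623]
```

View pics/tc15.png

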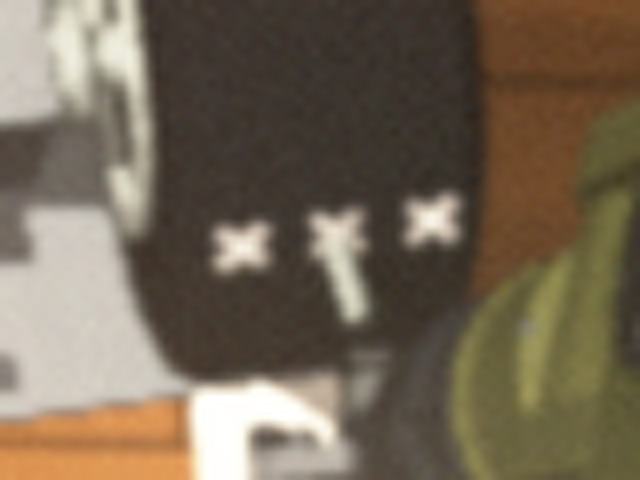

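View pics/w15.png

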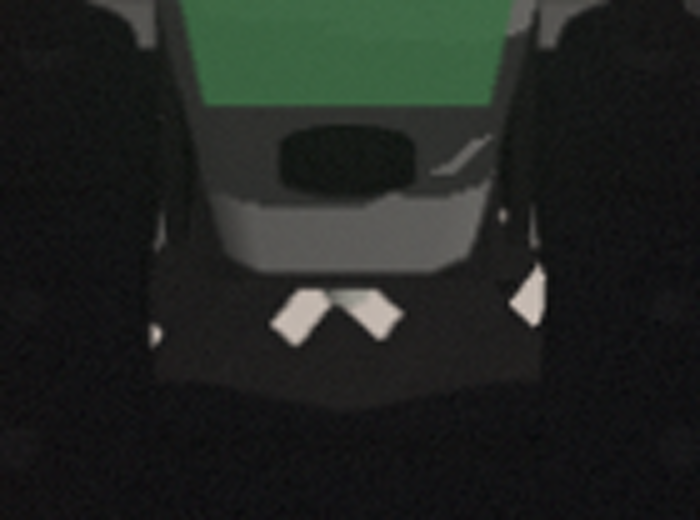

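arm_command([
  [-0.07,0,0.07,0],
  [-0.07,0,0.07,0],
  [-0.04,0,0.04,0],
  [-0.035,0,0.035,0],
  [0,0,0,0],
  [0,0,0,0],
])

```text
time_s: 26.15
tcp_pos: [0.5469, -0.1244, 0.2866]
tcp_rot: [3.076, -0.016, -3.033]
ft_force: [-1.1, 0.1, -1.6]
opening: 0.296
```

arm_command([
  [-0.035,0,0.035,0],
  [0,0,0,0],
])

```text
time_s: 26.35
tcp_pos: [0.5471, -0.1244, 0.2864]
tcp_rot: [3.076, -0.017, -3.033]
ft_force: [-1.9, -0.6, 0.3]
opening: 0.294
```

arm_command([
  [-0.03,0,0.03,0],
  [0,0,0,0],
])

```text
time_s: 26.55
tcp_pos: [0.5472, -0.1244, 0.2862]
tcp_rot: [3.076, -0.017, -3.033]
ft_force: [-5.2, -0.2, 3.8]
opening: 0.294
```

arm_command([
  [0.01,0,-0.01,0],
  [0,0,0,0],
  [0,0,0,0],
  [0,0,0,0],
  [0,0,0,0],
  [0,0,0,0],
  [0,0,0,0],
  [0,0,0,0],
])

```text
time_s: 27.35
tcp_pos: [0.5472, -0.1244, 0.2862]
tcp_rot: [3.076, -0.017, -3.033]
ft_force: [-5.3, -0.1, 3.9]
opening: 0.296
```

arm_command([
  [0,0,0,0],
  [0,0,0,0],
  [0,0,0,0],
  [0,0,0,0],
  [0,0,0,0],
  [0,0,0,0],
  [0,0,0,0],
])

```text
time_s: 28.05
tcp_pos: [0.5472, -0.1244, 0.2862]
tcp_rot: [3.076, -0.017, -3.033]
ft_force: [-5.3, -0.3, 3.7]
opening: 0.291
```

```bash
python3 go.py m .0;python3 - <<'E'
from h import *
for n in('top',):
    s,p,d=cap(n);np.savez(f'/tmp/{n}16.npz',p=p,d=d,pos=s['tcp_pos'],rot=s['tcp_rot']);print(s['ft_force'])
X=np.load('/tmp/top16.npz');save(X['p'][150:210,270:350],'tc16.png',8)
E
```

```text
t 28.05 tip [ 0.628 -0.113  0.245] to mark [ 0.001 -0.001 -0.002] normal dist 0.002156867169267529 tool shift cm [-0.137 -0.142  0.166] 1mm inward in tool (cm) [-0.07  -0.001  0.071]
F [-5.253 -0.255  3.688] along n 6.281909700564102 q [-0.256  0.259  0.002  1.353  0.055 -0.365] yaw -3.032890429694521
[-5.25254587 -0.25492425  3.68751429]
```

View pics/tc16.png

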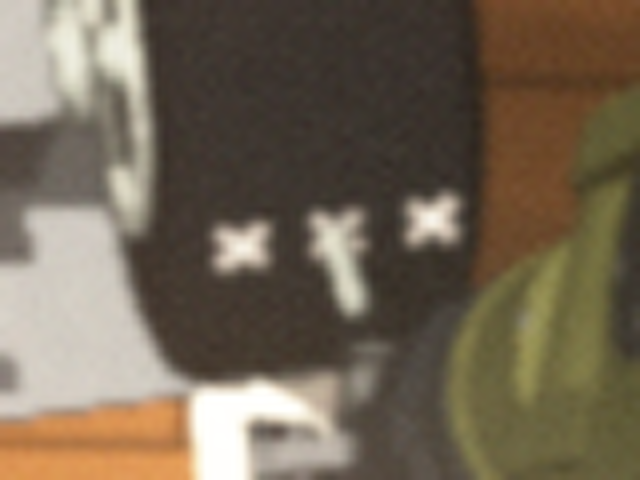

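arm_command([
  [0.2,0,-0.2,0],
  [0.5,0,-0.5,0],
  [-0.07,-1.1,-0.07,0],
  [-0.07,-1.1,-0.07,0],
  [-0.07,-1.1,-0.07,0],
  [0,0,0,0],
  [-0.2,0,0.2,0],
  [-0.2,0,0.2,0],
  [0,0,0,0],
  [0,0,0,0],
])

```text
time_s: 29.1
tcp_pos: [0.5502, -0.1571, 0.2888]
tcp_rot: [3.076, -0.017, -3.032]
ft_force: [0.6, -0.2, -1.4]
opening: 0.293
```

```bash
python3 go.py o .0016;python3 - <<'E'
from h import *
for n in('top',):
    s,p,d=cap(n);np.savez(f'/tmp/{n}17.npz',p=p,d=d,pos=s['tcp_pos'],rot=s['tcp_rot'])
X=np.load('/tmp/top17.npz');save(X['p'][150:210,270:350],'tc17.png',8)
E
```

```text
t 29.1 tip [ 0.631 -0.146  0.248] to mark [ 0.004 -0.001 -0.005] normal dist 0.006118700247324059 tool shift cm [-0.269 -0.212  0.367] 1mm inward in tool (cm) [-0.07  -0.001  0.071]
F [ 0.599 -0.243 -1.379] along n -1.3763085544061726 q [-0.309  0.282  0.039  1.369  0.053 -0.419] yaw -3.032260682576899
```

View pics/tc17.png

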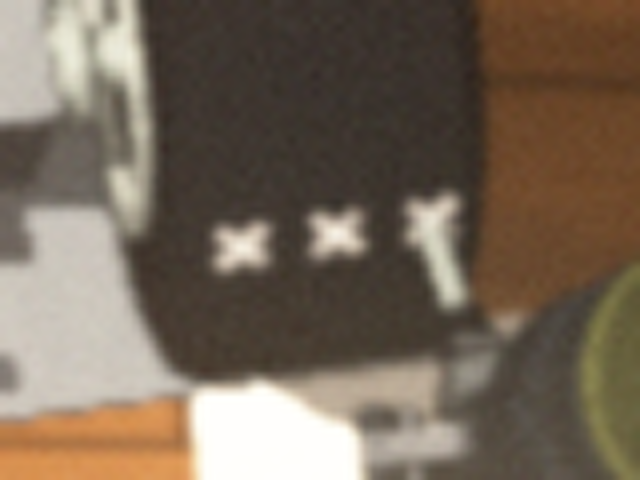

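Tip lies in front of the outside cross (crop 430,225 against the cross at 432,218).

arm_command([
  [-0.07,0,0.07,0],
  [-0.07,0,0.07,0],
  [-0.04,0,0.04,0],
  [-0.035,0,0.035,0],
  [0,0,0,0],
  [0,0,0,0],
])

```text
time_s: 29.75
tcp_pos: [0.5523, -0.1571, 0.2868]
tcp_rot: [3.076, -0.016, -3.033]
ft_force: [0.0, 0.6, -1.4]
opening: 0.295
```

arm_command([
  [-0.035,0,0.035,0],
  [0,0,0,0],
])

```text
time_s: 29.95
tcp_pos: [0.5524, -0.1571, 0.2866]
tcp_rot: [3.076, -0.017, -3.033]
ft_force: [-2.5, -0.2, 2.0]
opening: 0.297
```

arm_command([
  [-0.03,0,0.03,0],
  [0,0,0,0],
])

```text
time_s: 30.15
tcp_pos: [0.5525, -0.1571, 0.2865]
tcp_rot: [3.076, -0.017, -3.033]
ft_force: [-5.1, 0.4, 5.5]
opening: 0.294
```

arm_command([
  [0.015,0,-0.015,0],
  [0,0,0,0],
  [0,0,0,0],
  [0,0,0,0],
  [0,0,0,0],
  [0,0,0,0],
  [0,0,0,0],
  [0,0,0,0],
])

```text
time_s: 30.95
tcp_pos: [0.5525, -0.1571, 0.2865]
tcp_rot: [3.076, -0.017, -3.033]
ft_force: [-5.0, 0.3, 4.2]
opening: 0.298
```

arm_command([
  [0,0,0,0],
  [0,0,0,0],
  [0,0,0,0],
  [0,0,0,0],
  [0,0,0,0],
  [0,0,0,0],
  [0,0,0,0],
])

```text
time_s: 31.65
tcp_pos: [0.5525, -0.1571, 0.2864]
tcp_rot: [3.076, -0.017, -3.033]
ft_force: [-5.7, -0.6, 3.5]
opening: 0.298
```

```bash
python3 go.py o .0;python3 - <<'E'
from h import *
for n in('top','scene'):
    s,p,d=cap(n);np.savez(f'/tmp/{n}18.npz',p=p,d=d,pos=s['tcp_pos'],rot=s['tcp_rot'])
X=np.load('/tmp/top18.npz');save(X['p'][150:210,270:350],'tc18.png',8)
E
```

```text
t 31.65 tip [ 0.634 -0.146  0.246] to mark [ 0.002 -0.001 -0.003] normal dist 0.002853683581417426 tool shift cm [-0.147 -0.169  0.253] 1mm inward in tool (cm) [-0.07  -0.001  0.071]
F [-5.707 -0.61   3.535] along n 6.522061718681017 q [-0.308  0.287  0.04   1.365  0.053 -0.417] yaw -3.0328576666907474
```

View pics/tc18.png

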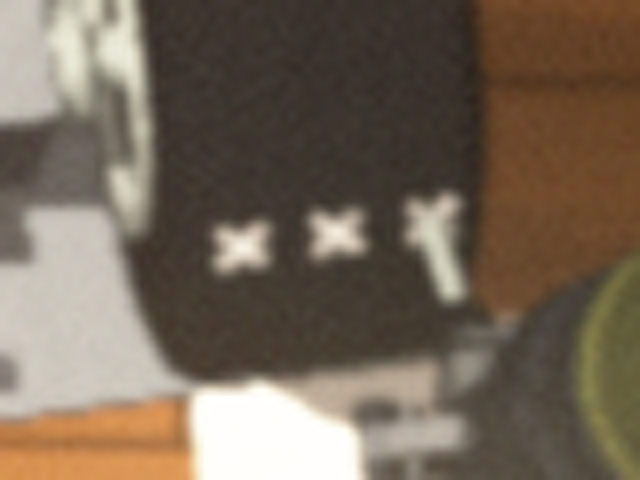

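arm_command([
  [0.2,0,-0.2,0],
  [0.5,0,-0.5,0],
  [1,0,-0.8,0],
  [2,0,-0.5,0],
  [2,0,0,0],
  [1,0,0,-0.1],
  [0,0,0,0],
])

```text
time_s: 32.45
tcp_pos: [0.4855, -0.1659, 0.3084]
tcp_rot: [3.075, -0.009, -2.934]
ft_force: [-0.1, 0.2, -0.6]
opening: 0.294
```

```bash
python3 to.py .5699 .2944 .23 -2.9366
```

```text
t 32.45 tcp [ 0.4855 -0.1659  0.3084] grasp [ 0.4859 -0.1671  0.3274] z [-0.0221  0.0628 -0.9978] xyaw -2.933599345665887 q [-0.362   0.1662 -0.0635  1.3841  0.0509 -0.5708] F [-0.0732  0.1948 -0.6281] op 0.29360221565610706
tool shift cm [-17.829   42.6894  12.4277]
turn 0.0030071033570810133
```

arm_command([
  [0,3.5,0.2,0],
  [0,3.5,0.2,0],
  [0,3.5,0.2,0],
  [0,3.5,0.2,0],
  [-2,3.5,0.3,0],
  [-2,3.5,0.3,0],
  [-2,3.5,0.3,0],
  [-2,3.5,0.3,0],
  [-2,3.5,0.5,0],
  [-2,3.5,0.5,0],
])

```text
time_s: 33.45
tcp_pos: [0.5321, 0.2049, 0.2999]
tcp_rot: [3.075, -0.009, -2.935]
ft_force: [0.9, 0.5, -1.5]
opening: 0.299
```

arm_command([
  [-2,3.5,1,0],
  [-2,3,2,0],
  [-1.8,1.1,2,0],
  [0,0,2,0],
  [0,0,1,0],
  [0,0,0,0],
  [0,0,0,0],
])

```text
time_s: 34.15
tcp_pos: [0.5707, 0.2939, 0.2251]
tcp_rot: [3.075, -0.009, -2.934]
ft_force: [0.0, -0.6, -2.3]
opening: 0.297
```

```bash
python3 to.py .5699 .2944 .16 -2.9366; python3 - <<'E'
from h import *
for n in('scene','top','wrist'):
    s,p,d=cap(n);np.savez(f'/tmp/{n}20.npz',p=p,d=d,pos=s['tcp_pos'],rot=s['tcp_rot'])
    if n=='scene': save(p[200:310,240:380],'s20.png',5)
    if n=='top': save(p[140:250,120:260],'t20.png',5)
    if n=='wrist': save(p,'w20.png',1)
E
python3 tip.py /tmp/scene20.npz
```

```text
t 34.15 tcp [0.5707 0.2939 0.2251] grasp [0.5711 0.2927 0.2441] z [-0.0227  0.0636 -0.9977] xyaw -2.9341573378530104 q [0.4409 0.3896 0.0443 1.2188 0.0673 0.234 ] F [ 0.0198 -0.5998 -2.3347] op 0.2971182557585824
tool shift cm [ 0.0099 -0.3688  8.4023]
turn 0.002448043769053485
guess px 301.06817615851736 257.6476117878862 n 46 dir [-0.8195  0.0027  0.5731] theta 34.964916 t -0.019802732858126167 0.020832030858018838 tip tool [-0.0837  0.0007  0.0585] stem start [-0.0504  0.0005  0.0352] world tip [0.6516 0.3143 0.185 ] world dir [ 0.7884  0.2078 -0.5791] tip px [302 258]
```

View pics/s20.png

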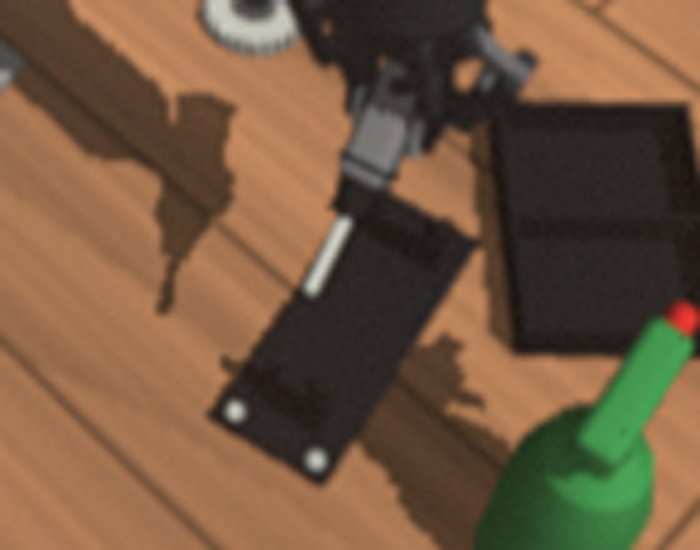

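View pics/t20.png

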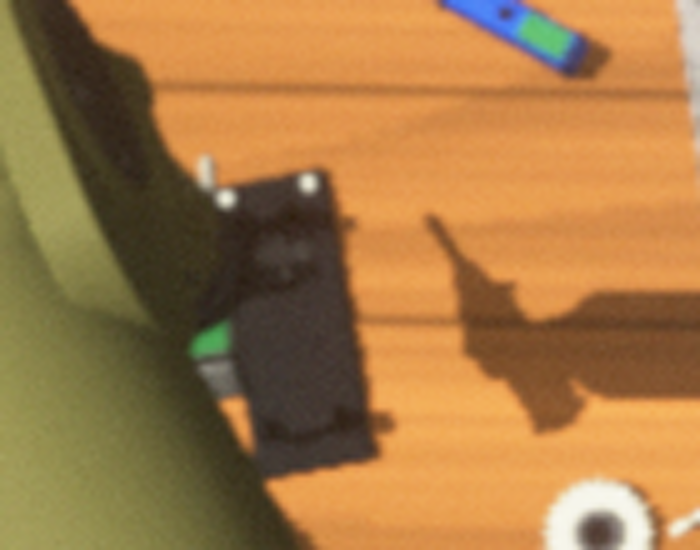

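```bash
python3 to.py .5705 .2932 .125
```

```text
t 34.3 tcp [0.5712 0.294  0.2259] grasp [0.5716 0.2928 0.2449] z [-0.0211  0.0644 -0.9977] xyaw -2.933941435387934 q [0.4407 0.3887 0.0448 1.2185 0.0673 0.2336] F [ 0.84   -1.0153 -1.0014] op 0.2957804879689915
tool shift cm [ 0.0143 -0.7455 11.9649]
```

arm_command([
  [0,-0.12,2,0],
  [0,-0.12,2,0],
  [0,-0.12,2,0],
  [0,-0.12,2,0],
  [0,-0.12,2,0],
  [0,-0.06,1,0],
  [0,-0.06,0.6,0],
  [0,0,0,0],
  [0,0,0,0],
], grip=1.5, grip_force=20)

```text
time_s: 35.2
tcp_pos: [0.57, 0.2947, 0.1091]
tcp_rot: [3.074, -0.008, -2.933]
ft_force: [-0.2, 0.6, -1.1]
opening: 0.297
```

```bash
python3 to.py .5705 .2932 .105; python3 - <<'E'
from h import *
for n in('scene',):
    s,p,d=cap(n);np.savez(f'/tmp/{n}21.npz',p=p,d=d,pos=s['tcp_pos'],rot=s['tcp_rot'])
    if n=='scene': save(p[220:310,260:370],'s21.png',7)
E
python3 tip.py /tmp/scene21.npz
```

```text
t 35.2 tcp [0.57   0.2947 0.1091] grasp [0.5704 0.2935 0.1281] z [-0.0219  0.064  -0.9977] xyaw -2.9332124551200773 q [ 0.4425  0.4533 -0.1318  0.978   0.0673  0.2347] F [-0.1784  0.622  -1.0945] op 0.297003876924118
tool shift cm [-0.0219 -0.1856  2.3015]
guess px 297.46127906596973 276.99062187495156 n 40 dir [-0.8085  0.0254  0.588 ] theta 36.02551 t -0.020031846200965382 0.021461809552908863 tip tool [-0.0834  0.0012  0.0587] stem start [-0.0499  0.0002  0.0343] world tip [0.6505 0.3157 0.0689] world dir [ 0.7729  0.2297 -0.5915] tip px [298 277]
```

View pics/s21.png

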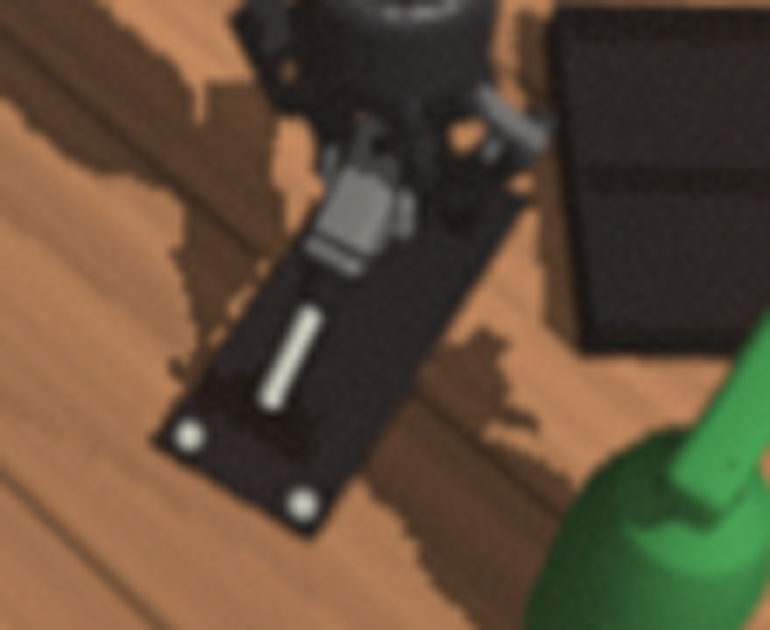

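arm_command([
  [0,-0.15,0.4,0],
  [0,-0.06,0.4,0],
  [0,-0.03,0.3,0],
  [0,-0.02,0.3,0],
  [0,-0.01,0.2,0],
  [0,-0.01,0.2,0],
  [0,0,0,0],
])

```text
time_s: 35.95
tcp_pos: [0.5699, 0.293, 0.0899]
tcp_rot: [3.075, -0.009, -2.933]
ft_force: [1.2, 0.2, -1.2]
opening: 0.294
```

arm_command([
  [0,-0.01,0.2,0],
  [0,-0.01,0.2,0],
  [0,0,0,0],
])

```text
time_s: 36.25
tcp_pos: [0.5714, 0.2937, 0.087]
tcp_rot: [3.074, -0.005, -2.933]
ft_force: [4.6, 0.7, 1.4]
opening: 0.292
```

```bash
python3 to.py; python3 - <<'E'
from h import *
for n in('scene','wrist'):
    s,p,d=cap(n);np.savez(f'/tmp/{n}22.npz',p=p,d=d,pos=s['tcp_pos'],rot=s['tcp_rot'])
    if n=='scene': save(p[230:300,270:350],'s22.png',9)
E
python3 tip.py /tmp/scene22.npz
```

```text
t 36.25 tcp [0.5714 0.2937 0.087 ] grasp [0.5718 0.2924 0.106 ] z [-0.0193  0.0648 -0.9977] xyaw -2.933055895870513 q [ 0.4403  0.4706 -0.1592  0.9308  0.0669  0.2323] F [4.603  0.7401 1.3892] op 0.2917516368435248
guess px 296.1645413118462 280.3544753503372 n 39 dir [-0.8284 -0.0017  0.5602] theta 34.06692 t -0.021155607284876546 0.019736147783542157 tip tool [-0.0841  0.0005  0.0574] stem start [-0.0502  0.0005  0.0345] world tip [0.6528 0.314  0.0483] world dir [ 0.8     0.2061 -0.5635] tip px [296 280]
```

View pics/s22.png

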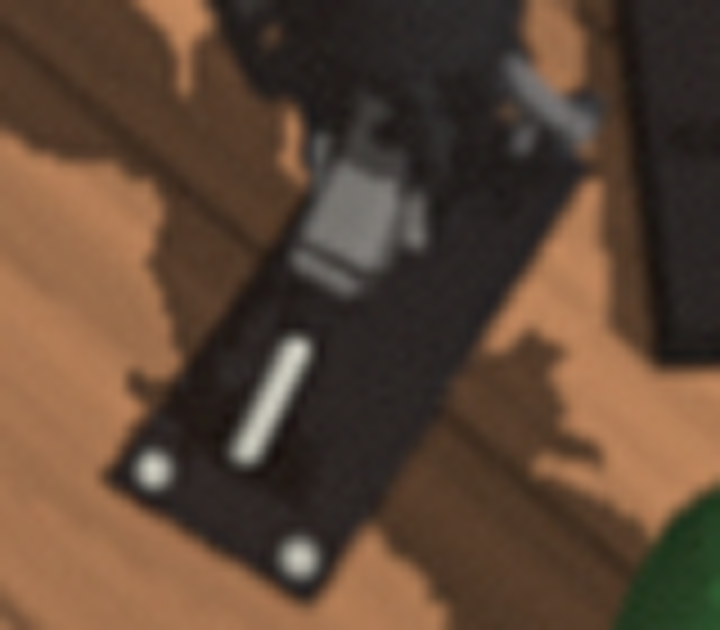

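arm_command([
  [0,-0.01,0.15,0],
  [0,-0.01,0.15,0],
  [0,-0.01,0.15,0],
  [0,0,0,0],
])

```text
time_s: 36.75
tcp_pos: [0.5704, 0.2934, 0.0822]
tcp_rot: [3.074, -0.007, -2.933]
ft_force: [4.1, 1.9, 3.1]
opening: 0.297
```

```bash
python3 to.py; python3 tip.py
```

```text
t 36.75 tcp [0.5704 0.2934 0.0822] grasp [0.5708 0.2922 0.1011] z [-0.0212  0.0643 -0.9977] xyaw -2.9329104156989247 q [ 0.4404  0.4745 -0.1652  0.9228  0.0672  0.2323] F [4.095  1.9349 3.051 ] op 0.2974753358246997
guess px 296.20216545858403 280.78064875790034 n 43 dir [-0.8344  0.0205  0.5508] theta 33.42934 t -0.021085380150664877 0.02233897860743536 tip tool [-0.087   0.0015  0.0542] stem start [-0.0507  0.0006  0.0303] world tip [0.6544 0.3152 0.0465] world dir [ 0.8004  0.2283 -0.5543] tip px [296 281]
```

arm_command([
  [0,-0.01,0.2,0],
  [0,-0.01,0.2,0],
  [0,-0.02,0.2,0],
  [0,-0.01,0.2,0],
  [0,-0.01,0.2,0],
  [0,0,0,0],
])

```text
time_s: 37.4
tcp_pos: [0.5695, 0.2931, 0.0718]
tcp_rot: [3.075, -0.009, -2.933]
ft_force: [2.8, 1.1, 4.6]
opening: 0.298
```

```bash
python3 to.py; python3 tip.py
```

```text
t 37.4 tcp [0.5695 0.2931 0.0718] grasp [0.57   0.2919 0.0907] z [-0.0226  0.0637 -0.9977] xyaw -2.93295283715262 q [ 0.4406  0.4834 -0.177   0.9037  0.0673  0.2325] F [2.8132 1.0774 4.5618] op 0.2981386046068372
guess px 296.0151233133273 282.01985285666103 n 39 dir [-0.8881  0.0291  0.4586] theta 27.311377 t -0.021680216127394732 0.020750181518759278 tip tool [-0.092   0.0013  0.0445] stem start [-0.0544  0.0001  0.025 ] world tip [0.6587 0.3151 0.0456] world dir [ 0.8525  0.2416 -0.4636] tip px [295 282]
```

arm_command([
  [0,-0.02,0.25,0],
  [0,-0.02,0.25,0],
  [0,-0.01,0.25,0],
  [0,-0.02,0.25,0],
  [0,-0.01,0.25,0],
  [0,-0.01,0.25,0],
  [0,0,0,0],
])

```text
time_s: 38.15
tcp_pos: [0.5687, 0.293, 0.0564]
tcp_rot: [3.075, -0.01, -2.933]
ft_force: [0.2, 0.8, 4.5]
opening: 0.294
```

```bash
python3 to.py; python3 tip.py
```

```text
t 38.15 tcp [0.5687 0.293  0.0564] grasp [0.5691 0.2918 0.0754] z [-0.0239  0.0634 -0.9977] xyaw -2.932819297982362 q [ 0.4409  0.4973 -0.1936  0.8744  0.0676  0.2326] F [0.1889 0.7831 4.4899] op 0.29377215986870703
guess px 295.74967638912415 283.98854038154917 n 42 dir [-0.9653  0.0225  0.2602] theta 15.083082 t -0.021712403019226167 0.02261646396152454 tip tool [-0.101   0.0016  0.028 ] stem start [-0.0582  0.0006  0.0165] world tip [0.6669 0.3161 0.0465] world dir [ 0.9334  0.2385 -0.268 ] tip px [294 284]
```

```bash
python3 to.py .5622 .2949 .0575
```

```text
t 38.2 tcp [0.5687 0.2931 0.0564] grasp [0.5691 0.2919 0.0754] z [-0.024   0.0634 -0.9977] xyaw -2.932783504978869 q [ 0.4409  0.4973 -0.1936  0.8745  0.0676  0.2326] F [0.846  0.8809 5.5884] op 0.29755644065404196
tool shift cm [0.5966 0.3183 1.8219]
```

arm_command([
  [0.1,0.08,0.25,0],
  [0.1,0.08,0.25,0],
  [0.1,0.08,0.25,0],
  [0.1,0.08,0.25,0],
  [0.1,0,0.2,0],
  [0.1,0,0.2,0],
  [0,0,0,0],
])

```text
time_s: 38.9
tcp_pos: [0.563, 0.296, 0.0433]
tcp_rot: [3.075, -0.008, -2.933]
ft_force: [2.4, 1.4, 4.9]
opening: 0.295
```

```bash
python3 to.py .5622 .2949 .0575; python3 tip.py;python3 - <<'E'
from h import *
for n in('scene','wrist'):
    s,p,d=cap(n);np.savez(f'/tmp/{n}23.npz',p=p,d=d,pos=s['tcp_pos'],rot=s['tcp_rot'])
    save(p,n+'23.png',1) if n=='wrist' else save(p[230:300,270:350],'s23.png',8)
E
```

```text
t 38.9 tcp [0.563  0.296  0.0433] grasp [0.5634 0.2948 0.0622] z [-0.0217  0.0638 -0.9977] xyaw -2.9331509092065153 q [ 0.4492  0.5021 -0.22    0.8406  0.0669  0.2413] F [2.4032 1.3702 4.9062] op 0.29461228342118645
tool shift cm [0.116  0.0049 0.4743]
guess px 297.3461303602795 285.2414282205681 n 42 dir [-0.9862  0.0168  0.1648] theta 9.489338 t -0.02867589984213545 0.013776768284277707 tip tool [-0.103   0.0012  0.0115] stem start [-0.0611  0.0005  0.0045] world tip [0.6637 0.318  0.05  ] world dir [ 0.9578  0.231  -0.1713] tip px [295 283]
```

View pics/wrist23.png

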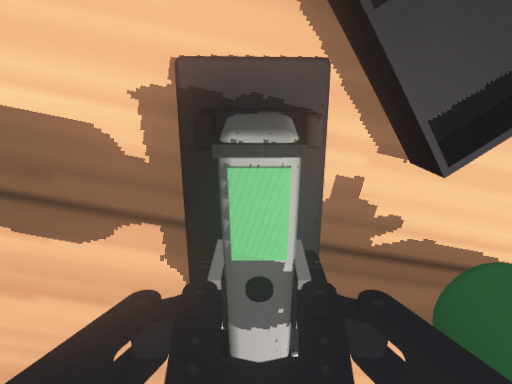

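View pics/s23.png

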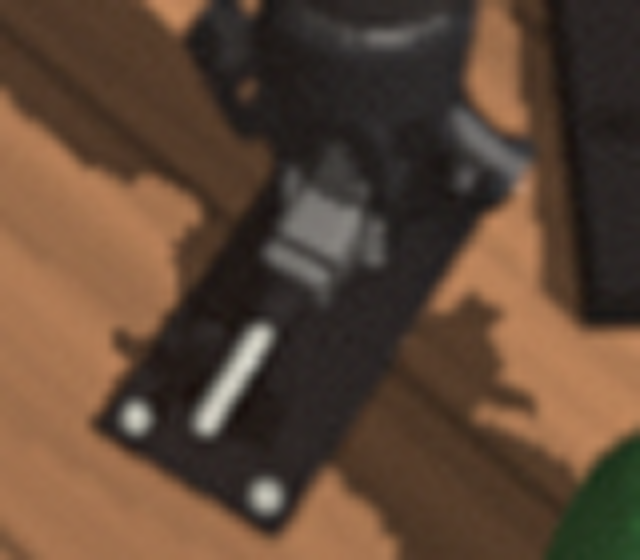

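arm_command([
  [0,-0.02,0.2,0],
  [0,-0.01,0.2,0],
  [0,0,0.15,0],
  [0,0,0,0],
])

```text
time_s: 39.45
tcp_pos: [0.5621, 0.2961, 0.0374]
tcp_rot: [3.074, -0.01, -2.933]
ft_force: [0.8, 0.3, 4.9]
opening: 0.296
```

```bash
python3 to.py .5622 .2949 .055; python3 tip.py
```

```text
t 39.45 tcp [0.5621 0.2961 0.0374] grasp [0.5625 0.2949 0.0564] z [-0.0234  0.0638 -0.9977] xyaw -2.9327249481758213 q [ 0.4496  0.5078 -0.2258  0.8305  0.0676  0.2413] F [0.8314 0.2952 4.8613] op 0.2961150382452507
tool shift cm [0.0285 0.0004 0.1401]
guess px 297.4269061185162 285.85639031111907 n 43 dir [-0.9927 -0.0393  0.114 ] theta 6.553502 t -0.028182176609439467 0.015224895252034094 tip tool [-0.1047  0.0002  0.0045] stem start [-0.0616  0.0019 -0.0004] world tip [0.6648 0.3171 0.0509] world dir [ 0.9765  0.1748 -0.126 ] tip px [295 283]
```

arm_command([
  [0,0,0.1,0],
  [0,0,0.1,0],
  [0,0,0,0],
])

```text
time_s: 39.8
tcp_pos: [0.5619, 0.2962, 0.0355]
tcp_rot: [3.074, -0.01, -2.933]
ft_force: [0.2, 1.1, 5.5]
opening: 0.295
```

arm_command([
  [0,0,0,0],
  [0,0,0,0],
  [0,0,0,0],
  [0,0,0,0],
  [0,0,0,0],
  [0,0,0,0],
  [0,0,0,0],
  [0,0,0,0],
], grip=8.5)

```text
time_s: 40.6
tcp_pos: [0.5622, 0.296, 0.0352]
tcp_rot: [3.075, -0.01, -2.933]
ft_force: [-0.8, 0.3, 0.9]
opening: 0.999
```

```bash
python3 to.py; python3 tip.py;python3 - <<'E'
from h import *
for n in('scene','wrist'):
    s,p,d=cap(n);np.savez(f'/tmp/{n}24.npz',p=p,d=d,pos=s['tcp_pos'],rot=s['tcp_rot'])
    save(p,n+'24.png',1) if n=='wrist' else save(p[230:300,270:350],'s24.png',8)
E
```

```text
t 40.6 tcp [0.5622 0.296  0.0352] grasp [0.5626 0.2948 0.0541] z [-0.0232  0.0633 -0.9977] xyaw -2.933050328067421 q [ 0.4496  0.5102 -0.2277  0.8262  0.0672  0.2416] F [-0.7863  0.3055  0.9226] op 0.9990087650840858
guess px 297.2985925937819 286.1549791614419 n 39 dir [-0.9982 -0.0348 -0.0494] theta -2.834171 t -0.03635056825317813 0.02644407823383202 tip tool [-0.1047  0.0005 -0.0023] stem start [-0.042   0.0027  0.0008] world tip [0.665  0.3168 0.0555] world dir [0.9848 0.1695 0.0374] tip px [295 282]
```

View pics/wrist24.png

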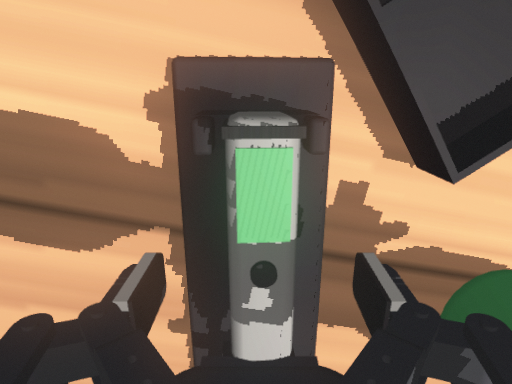

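View pics/s24.png

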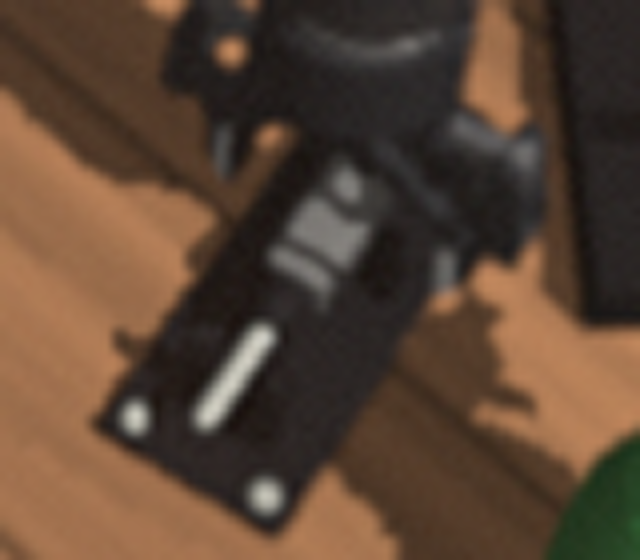

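arm_command([
  [0,0,-1,0],
  [0,0,-2,0],
  [0,0,-3,0],
  [0,0,-3,0],
  [0,0,-3,0],
  [0,0,-3,0],
  [0,-3,-1,0],
  [0,-4,0,0],
  [0,-4,0,0],
  [0,0,0,0],
])

```text
time_s: 41.75
tcp_pos: [0.5893, 0.1742, 0.1881]
tcp_rot: [3.077, -0.009, -2.938]
ft_force: [0.9, 0.5, -0.1]
opening: 0.997
```

```bash
python3 to.py; python3 - <<'E'
from h import *
np.set_printoptions(precision=4,suppress=True)
for n in('scene','top'):
    s,p,d=cap(n);np.savez(f'/tmp/{n}25.npz',p=p,d=d)
    X=np.load(f'/tmp/{n}0.npz')
    sl=(slice(230,300),slice(270,350)) if n=='scene' else (slice(165,240),slice(140,220))
    save(np.hstack([X['p'][sl],p[sl]]),n+'cmp.png',4.8)
    q=p.astype(int)[sl];
    for im in (X['p'],p):
        m=(im[sl].astype(int).min(2)>140).astype(np.uint8); k,l,st,ce=cv2.connectedComponentsWithStats(m); print(n,[(st[i,:5].tolist(),ce[i].round(1).tolist()) for i in range(1,k) if st[i,4]>5])
        hs=cv2.cvtColor(im[sl],cv2.COLOR_RGB2HSV); g=(hs[...,0]>45)&(hs[...,0]<80)&(hs[...,1]>80)&(hs[...,2]>120); k,l,st,ce=cv2.connectedComponentsWithStats(g.astype(np.uint8)); print('green',[(st[i].tolist(),ce[i].round(1).tolist()) for i in range(1,k) if st[i,4]>10])
E
sed -i 's/^    R=robot.masks_of/    R=robot.masks_of/; s#/tmp/{n}0.npz#/tmp/{n}25.npz#' fitp.py; python3 fitp.py
```

```text
t 41.75 tcp [0.5893 0.1742 0.1881] grasp [0.5897 0.173  0.2071] z [-0.0223  0.0617 -0.9978] xyaw -2.9378649041165628 q [ 0.2523  0.3647 -0.0762  1.136   0.0654  0.0486] F [ 0.8736  0.5268 -0.111 ] op 0.9968586939223262
scene [([25, 41, 9, 12, 30], [29.0, 46.3])]
green [([46, 8, 9, 10, 48], [50.3, 12.4])]
scene [([25, 41, 9, 12, 31], [28.9, 46.5]), ([16, 51, 2, 3, 6], [16.5, 52.0]), ([32, 61, 3, 2, 6], [33.0, 61.5])]
green [([46, 9, 9, 9, 48], [50.0, 12.9])]
top [([29, 10, 4, 13, 29], [30.7, 15.6]), ([40, 10, 3, 3, 7], [41.3, 11.0]), ([24, 13, 3, 3, 7], [24.7, 14.0]), ([31, 33, 6, 11, 51], [33.4, 37.8]), ([33, 46, 5, 3, 10], [34.6, 47.3])]
green [([33, 49, 8, 11, 72], [36.5, 54.0])]
top []
green []
  return _methods._mean(a, axis=axis, dtype=dtype,
  ret = um.true_divide(
fitp.py:9: RuntimeWarning: Mean of empty slice.
  mu=np.median(P,0); w,V=np.linalg.eigh(np.cov((P-P.mean(0))[:,:2].T)); ax=V[:,1]*np.sign(V[0,1])
  avg = a.mean(axis, **keepdims_kw)
fitp.py:9: RuntimeWarning: Degrees of freedom <= 0 for slice
  mu=np.median(P,0); w,V=np.linalg.eigh(np.cov((P-P.mean(0))[:,:2].T)); ax=V[:,1]*np.sign(V[0,1])
  c *= np.true_divide(1, fact)
  c *= np.true_divide(1, fact)
fitp.py:10: RuntimeWarning: Mean of empty slice.
  t=(P[:,:2]-P[:,:2].mean(0))@ax
fitp.py:11: RuntimeWarning: Mean of empty slice.
  print(n,len(P),'mean',P.mean(0),'yaw',np.arctan2(ax[1],ax[0]),'t',t.min(),t.max(),np.percentile(P[:,2],[5,50,95]), 'mid',P[:,:2].mean(0)+ax*(np.percentile(t,1)+np.percentile(t,99))/2)
Traceback (most recent call last):
  File "fitp.py", line 11, in <module>
    print(n,len(P),'mean',P.mean(0),'yaw',np.arctan2(ax[1],ax[0]),'t',t.min(),t.max(),np.percentile(P[:,2],[5,50,95]), 'mid',P[:,:2].mean(0)+ax*(np.percentile(t,1)+np.percentile(t,99))/2)
                                                                      ~~~~~^^
ValueError: zero-size array to reduction operation minimum which has no identity
```

View pics/scenecmp.png

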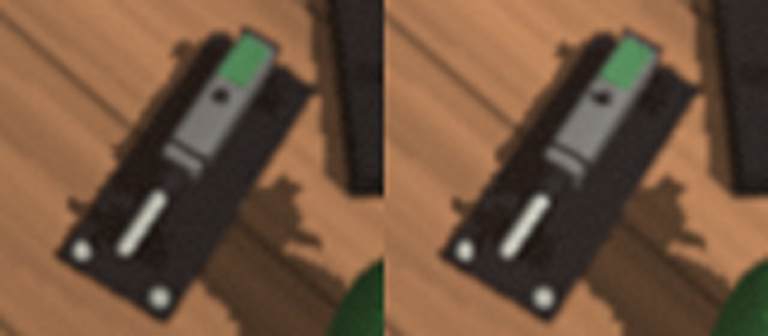

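View pics/topcmp.png

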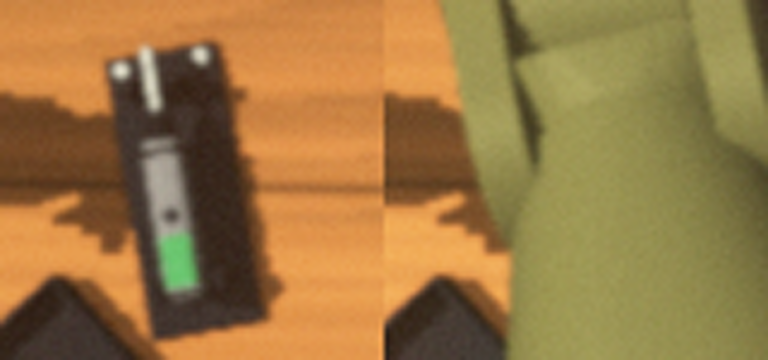

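```bash
python3 - <<'E'
from h import *
print(robot.job_done())
E
```

```text
the job is handed in; nothing more can be done
None
```

I read the tread temperature at all three crosses (inside, middle, outside), laid the probe back in its rest, let go and handed the job in at about 42 s. No verdict came back.

**How I aimed it:** the moves can't tilt the tool. So I gripped the grey probe on the black rest (the blue one is the look-alike) and pressed its handle end lightly on the stand post's top. That turned the probe about 38° tip-down in the fingers. The post contact was roughly 5–10 N, measured at the wrist. I levelled the probe again on the rest's front fork when putting it back.

| Cross | Force (wrist reading, corrected for the probe's weight) | Hold |
|---|---|---|
| Inside | about 8.5 N | about 1.5 s |
| Middle | about 7.5–8 N | about 1.5 s |
| Outside | about 8 N | about 1.5 s |

**Checks during the readings:** the top camera showed the tip on each cross to within about 2–3 mm. Aim was about 7° off square before contact. The crosses stayed on the same pixels throughout.

**Last checks:** in the scene picture the probe lies within about half a pixel (about 1.5 mm) of where it started. The gripper was open and clear of everything, and I saw no bystander move.

**What went wrong or disagreed:**
- Early on, the last joint reached the end of its range and left the tool leaning about 4° for the rest of the job. I worked around the lean.
- The after-check from the top camera failed because the arm hid the rest, so the final position rests on the scene camera alone.
- The tilt estimates from depth varied by about 35–39°, with one reading of 44° next to the tyre that I put down to background clutter.

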